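# Put the right ball bar back in the calibration rack

### The arm

A 7-joint arm with a two-finger parallel gripper is mounted at the origin on a cart in front of the work surface, level with it; the furniture and walls round the work are solid. World frame = base frame: x ahead of the robot, y to its left, z up, the work surface at z = 0. Lengths are in m, angles in rad, forces in N, time in s.
With the tool pointing down it reaches from about 0.425 to 0.925 m from the base axis. Payload 6.8 kg.
Tool frame: the origin (TCP) lies at the very end of the fingers, on their centre line; the grasp point (between the pads) lies 19 mm behind it; z points along the fingers, y is the direction in which the jaws open and shut (so a half turn about z gives the same grasp; the last joint's range is limited). The gripper opens to 85 mm and grips with 20 to 120 N. Pads are 22 mm wide; open, the fingers measure 114 mm over their backs; the gripper's body (76 mm by 85 mm) begins 54 mm behind the grasp point. The pads swing forward as they close: fully open they stand 13 mm farther back than shut.
Start: joints at [1.054, 0.477, 0.022, 1.555, -0.011, 1.109, -0.083], TCP at [0.268, -0.619, 0.231] pointing down, gripper open.
Joint ranges: [-2.96, 2.96], [-0.34, 2.1], [-1.41, 1.46], [0.24, 2.44], [-1.37, 4.51], [0.17, 1.92], [-2.96, 2.96]. Speed limits (rad/s): [2.39, 2.39, 3.14, 3.14, 3.14, 3.14, 3.14].

### API

Orientations are given as a rotation vector (axis times angle).
In Python, from bench import bot gives the robot as it stands.
- The arm moves only by the shell command python3 -m crank 'ROWS' [OPENING] [FORCE]. ROWS is JSON, a list of rows, each an object with "travel": the shift along the tool's x, y, z in cm, a list of three; "twist": the turn, a rotation vector about the tool's x, y, z in rad, a list of three. In form: [{"travel": [dx, dy, dz], "twist": [ax, ay, az]}, ...]. A call has 1 to 20 rows; each row is the pose to reach, as a shift and turn from the pose commanded when the call began, along the tool's axes at that moment; what a row does not reach only later rows make up. A row lasts 1/10 s, in which the tool goes at most 50 mm and 8.59 degrees, less where a joint would pass 70% of its speed; a pose out of reach is approached as far as the arm can. A call with a gripper value outside its range is refused whole. OPENING is the finger opening in cm, from 0 to 8.54, set as the call begins (- or left out, the last holds). The fingers move at their own pace and stop on an object; FORCE is the grip in N (left out, the last holds). Time passes only in rows, so rows that repeat a pose let the fingers close. It gives the time, the measured TCP pose, the force and the opening at its end, in the units of the state.
- bot.read_state(): the state, without advancing time (a new reading comes with each control period).
- bot.capture(name): name is "scene" or "side" or "wrist"; returns a dict with "img" (384x512x3 uint8, red, green, blue), "K" (3x3 intrinsics, pixels), "R" (3x3) and "t" (3): a world point X has camera coordinates R X + t; the wrist camera has in their place "T_tool_cam" (4x4, takes a point from camera to tool coordinates, whose origin is the TCP and whose axes are the flange's). Camera axes: x right, y down, z forward; pixel columns grow to the right and rows downward; lengths in m; the calibration is good to about 2 mm. A picture is of the moment at which its call begins: read the wrist's pose just before it. There is no depth.
- bot.finish_job(): hands the job in, once; it reports no verdict.
The state is a dict: "t": time; "joint_pos": joint angles; "joint_vel": joint speeds; "joint_torque": joint torques, N m; "position": TCP position; "tcp_rot": TCP orientation; "force": force on the tool from outside, world axes, zero at the start; "torque": the same for the moment, N m; "finger_gap": opening from 0.0 (shut) to 1.0 (fully open).
Only numpy, scipy, OpenCV 4.12 (cv2) and the standard library are available. Lean on these libraries where they do the work, as an engineer would, in place of code of your own. Each camera call takes 0.05 s, during which the arm holds its last target.

### The job

The sloped rack should hold four ball bars of the same length, but one of them comes from a shorter set and does not reach its upper nest: take it out and lay it in a free place of the flat stock cradle. Put the full-length bar from the cradle into the rack in its stead, with both balls seated in their nests. Set both bars down gently without dropping or forcing them, and leave the other bars and things where they are.

Things in the scene. Friction and masses are not known exactly. Their poses are not given: they have to be found in the camera images.
- rack: fixed aluminium rack, 150 deep x 222 wide x 103 mm high, a bed that slopes up at 30 degrees away from its front, on a folded stand; may stand turned. Origin: centre of its underside on the desk; x towards its back (up the slope), y along its width, z up
- rack_bed: the rack's sloped bed, 172 x 222 mm. Origin: centre of its top, 60 mm up; x points up the slope (30 degrees above level), y along the rack's width, z square to the bed, up and to the front. Each of four places, 50 mm apart along y, has two nests (three 6 mm steel balls on a 28 mm round foot, 17 mm high) at x = -65 and +65 mm; a bar's ball sits in one with its centre 23.5 mm above the bed
- rack_place_1 (a point): place 1 of the rack (1 at the rack's -y side, 4 at +y): where the middle of a 130 mm bar lies when both its balls sit in their nests, 23.5 mm above the bed; the bar then lies along the bed's x axis, either way round. Axes as the bed's
- rack_place_2 (a point): place 2 of the rack (1 at the rack's -y side, 4 at +y): where the middle of a 130 mm bar lies when both its balls sit in their nests, 23.5 mm above the bed; the bar then lies along the bed's x axis, either way round. Axes as the bed's
- rack_place_3 (a point): place 3 of the rack (1 at the rack's -y side, 4 at +y): where the middle of a 130 mm bar lies when both its balls sit in their nests, 23.5 mm above the bed; the bar then lies along the bed's x axis, either way round. Axes as the bed's
- rack_place_4 (a point): place 4 of the rack (1 at the rack's -y side, 4 at +y): where the middle of a 130 mm bar lies when both its balls sit in their nests, 23.5 mm above the bed; the bar then lies along the bed's x axis, either way round. Axes as the bed's
- stock: fixed flat stock cradle, base 100 x 160 x 5 mm, on the desk; may stand turned. Two rails along y at x = -28 and +28 mm (12 mm thick, with 44 mm clear between them) carry the rods in three places 50 mm apart; each place is a saddle between two round rubber studs (12 mm diameter, 16 mm apart, tops 28 mm above the desk). Origin: centre of its underside; x along the bars, z up
- stock_place_1 (a point): place 1 of the stock cradle (1 at its -y side, 3 at +y): where the middle of a bar's rod lies when it rests in the two saddles, level, 29.5 mm above the desk, along the cradle's x axis; holds a bar at the start
- stock_place_2 (a point): place 2 of the stock cradle (1 at its -y side, 3 at +y): where the middle of a bar's rod lies when it rests in the two saddles, level, 29.5 mm above the desk, along the cradle's x axis; holds a bar at the start
- stock_place_3 (a point): place 3 of the stock cradle (1 at its -y side, 3 at +y): where the middle of a bar's rod lies when it rests in the two saddles, level, 29.5 mm above the desk, along the cradle's x axis; free at the start
- new_bar: the right ball bar in the stock cradle: two matt white balls of 22 mm diameter joined by a straight black rod of 10 mm diameter; the bar's x axis runs along the rod, ball centres at x = -65 and +65 mm from the middle (130 mm apart, 152 mm over all), about 90 g. Origin: the middle of the rod
- new_bar_mid (a point): middle of the rod of new_bar, between two thin steel rings 30 mm apart: where it balances and is best gripped; axes as the bar's
- short_bar: the wrong ball bar, in one of the rack's places: white 22 mm balls joined by a black rod of 10 mm diameter, x axis along the rod, ball centres only 100 mm apart (122 mm over all); 80 g. Lower ball in the lower nest, upper ball on the bed, so the rod slopes at 23 degrees, its middle 17 mm above the bed. Origin: on the rod's axis, 11 mm from its middle towards the upper ball (its +x end)
- short_bar_mid (a point): middle of the rod of short_bar, between two thin steel rings 30 mm apart: where it balances and is best gripped; axes as the bar's
- bar_1: one of the three right ball bars in the rack, to be left alone: two matt white balls of 22 mm diameter joined by a straight black rod of 10 mm diameter, ball centres 130 mm apart. Origin: the middle of the rod, x up the slope
- bar_2: one of the three right ball bars in the rack, to be left alone: two matt white balls of 22 mm diameter joined by a straight black rod of 10 mm diameter, ball centres 130 mm apart. Origin: the middle of the rod, x up the slope
- bar_3: one of the three right ball bars in the rack, to be left alone: two matt white balls of 22 mm diameter joined by a straight black rod of 10 mm diameter, ball centres 130 mm apart. Origin: the middle of the rod, x up the slope
- spare_bar: another 100 mm bar, of the same shape as short_bar, that lies in the stock cradle and stays there. Origin: the middle of the rod, x along it
- foam_block: grey foam block, 50 x 70 x 50 mm high, a bystander. Origin: centre of its underside
- putty: block of modelling putty, 36 x 59 x 23 mm, a bystander. Origin: centre of its underside
- finds_box: small lidded card box, 64 x 89 x 40 mm, a bystander. Origin: centre of its underside

How it is judged:
By the outcome, as a careful person would: the job done as asked, in the order asked, and still so for the second after the job is handed in, with the robot touching nothing.
It also fails if it takes over 50 s, if anything falls off the work surface, if the arm or the gripper's body presses on something with over 40 N, if the wrist force passes 120 N, or if a joint passes its speed limit or range.

## Working session

There is one attempt and no reset: what is moved stays moved. The work goes in short steps, Python scripts to look and compute and a shell command to move; the robot and the scene stay as the last step left them, time stands still between calls to the robot, and variables do not carry over. Pictures are saved under pics/ and viewed, and the job is handed in when it is done.

```bash
ls -la; mkdir -p pics; cat > h.py <<'E'
from bench import bot
import numpy as np, cv2
from scipy.spatial.transform import Rotation as Ro
def save(n,img): cv2.imwrite('pics/'+n+'.png',img[:,:,::-1])
E
python3 - <<'E'
from h import *
s=bot.read_state(); print({k:np.round(v,3) for k,v in s.items()})
for n in ['scene','side','wrist']:
    c=bot.capture(n); save(n+'0',c['img']); np.savez('pics/'+n+'0.npz',**c)
    print(n,{k:np.round(v,3).tolist() for k,v in c.items() if k!='img'})
E
```

```text
total 12
drwxr-xr-x  3 agent agent 4096 Dec  7 01:41 .
drwxr-xr-x 23 root  root  4096 Dec  7 01:41 ..
drwxr-xr-x  2 agent agent 4096 Dec  7 01:41 pics
{'t': np.float64(0.0), 'joint_pos': array([ 1.054,  0.478,  0.022,  1.556, -0.012,  1.109, -0.083]), 'joint_vel': array([ 0.002, -0.001, -0.   , -0.   , -0.001,  0.   ,  0.   ]), 'joint_torque': array([ 0.0000e+00, -5.9644e+01,  1.6080e+00, -2.8119e+01,  1.2000e-02,
        9.0000e-03,  0.0000e+00]), 'position': array([ 0.268, -0.619,  0.23 ]), 'tcp_rot': array([-3.074e+00, -6.370e-01,  1.000e-03]), 'force': array([ 0.401, -0.305, -0.285]), 'torque': array([-0.033,  0.005, -0.018]), 'finger_gap': np.float64(1.0)}
scene {'K': [[420.62, 0.0, 258.01], [0.0, 420.62, 188.889], [0.0, 0.0, 1.0]], 'R': [[0.792, 0.61, 0.021], [0.344, -0.419, -0.84], [-0.503, 0.673, -0.542]], 't': [-0.454, -0.123, 1.403]}
side {'K': [[411.594, 0.0, 257.473], [0.0, 411.594, 191.513], [0.0, 0.0, 1.0]], 'R': [[-0.877, -0.481, 0.021], [-0.311, 0.532, -0.787], [0.367, -0.697, -0.616]], 't': [0.485, 0.245, 0.902]}
wrist {'K': [[278.265, 0.0, 257.318], [0.0, 278.265, 193.176], [0.0, 0.0, 1.0]], 'T_tool_cam': [[-0.001, -0.948, -0.319, 0.082], [1.0, -0.001, -0.001, 0.001], [0.001, -0.319, 0.948, -0.143], [0.0, 0.0, 0.0, 1.0]]}
```

View pics/scene0.png

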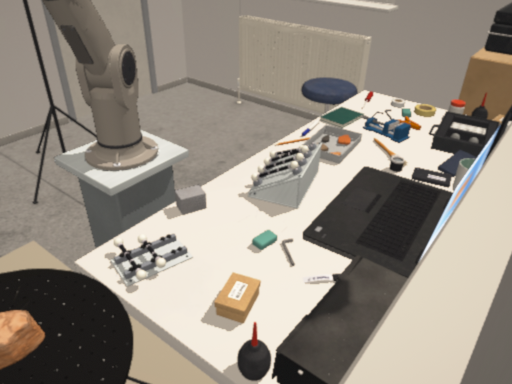

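View pics/side0.png

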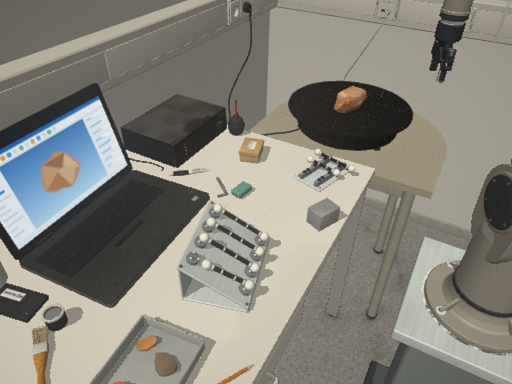

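View pics/wrist0.png

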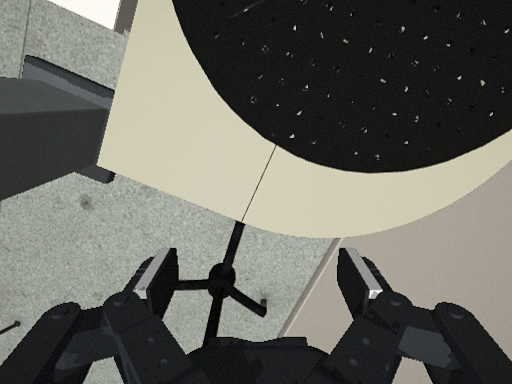

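```bash
python3 - <<'E'
import cv2
a=cv2.imread('pics/scene0.png'); b=cv2.imread('pics/side0.png')
def z(n,im,x0,y0,x1,y1,f): cv2.imwrite('pics/'+n+'.png',cv2.resize(im[y0:y1,x0:x1],None,fx=f,fy=f,interpolation=cv2.INTER_CUBIC))
z('sc_rack',a,230,130,340,210,7); z('sc_stock',a,95,220,205,290,7)
z('sd_rack',b,170,190,280,315,5); z('sd_stock',b,280,130,370,200,8)
E
```

```text
(no output)
```

View pics/sc_rack.png

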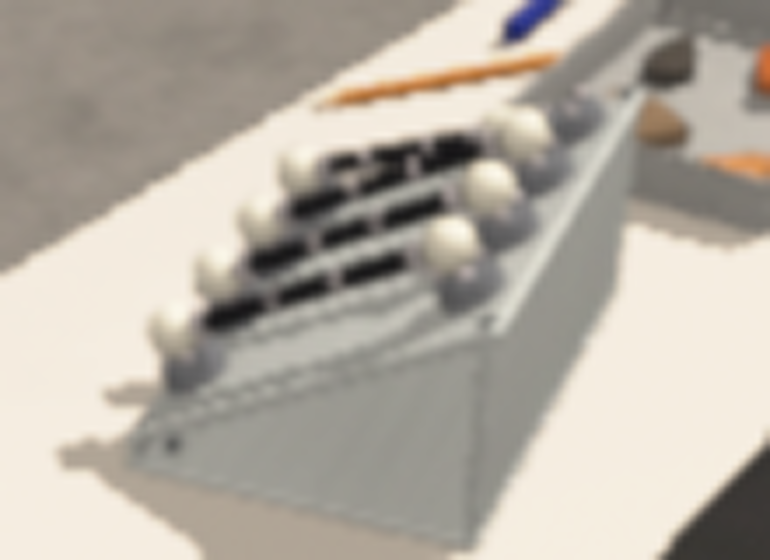

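View pics/sd_rack.png

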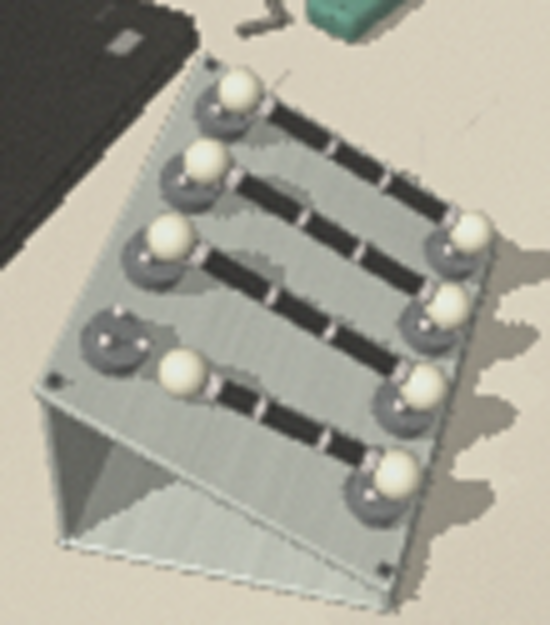

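View pics/sc_stock.png

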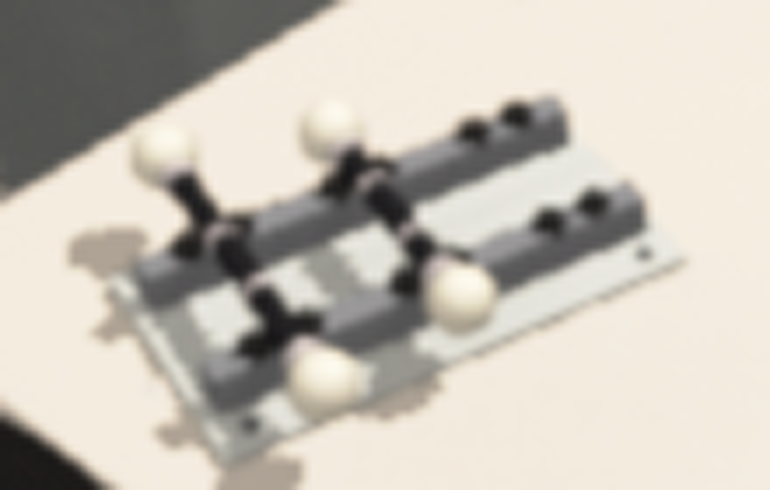

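View pics/sd_stock.png

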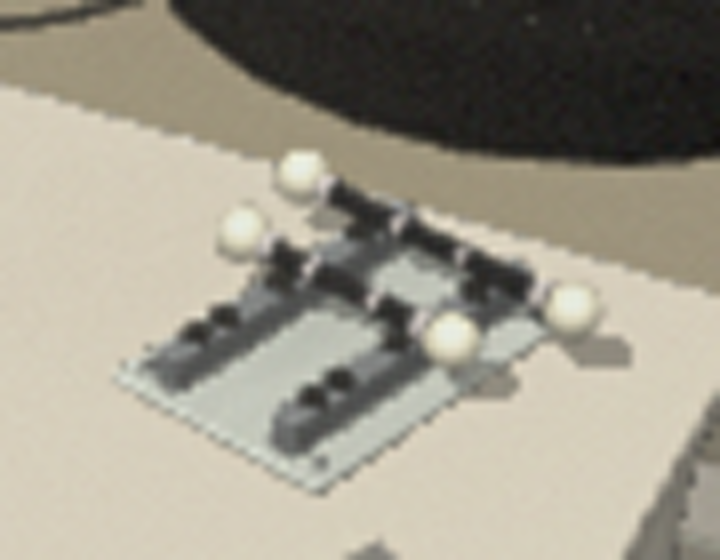

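```bash
cat >> h.py <<'E'
def P(c): return c['K']@np.c_[c['R'],c['t']]
def balls(img,box,lo=150):
    x0,y0,x1,y1=box
    f=8
    im=cv2.resize(img[y0:y1,x0:x1],None,fx=f,fy=f,interpolation=cv2.INTER_CUBIC)
    g=cv2.cvtColor(im,cv2.COLOR_RGB2GRAY)
    return im,f
def tri(c1,p1,c2,p2):
    X=cv2.triangulatePoints(P(c1),P(c2),np.float64(p1).T,np.float64(p2).T); return (X[:3]/X[3]).T
def proj(c,X):
    q=np.c_[X,np.ones(len(X))]@P(c).T; return q[:,:2]/q[:,2:]
E
python3 - <<'E'
from h import *
A=dict(np.load('pics/scene0.npz')); B=dict(np.load('pics/side0.npz'))
# pixel = origin + zoom/factor
def fz(l,o,f): return (np.float64(l)+.5)/f-.5+np.array(o)
# rack lower balls, place1..4
scL=fz([(176,327),(217,269),(261,215),(300,166)],(230,130),7)
scU=fz([(452,243),(492,186),(524,132),(496,130)],(230,130),7)
sdL=fz([(470,231),(447,304),(424,385),(397,474)],(170,190),5)
sdU=fz([(238,90),(205,160),(169,237),(182,371)],(170,190),5)
L=tri(A,scL,B,sdL);U=tri(A,scU,B,sdU)
print(np.round(L,4));print(np.round(U,4));print(np.linalg.norm(U-L,axis=1))
for c,X,p in((A,L,scL),(B,L,sdL),(A,U,scU),(B,U,sdU)):print(np.round(proj(c,X)-p,1).tolist())
s1=fz([(164,155),(323,374),(331,128),(461,296)],(95,220),7)
s2=fz([(303,174),(573,307),(243,232),(452,339)],(280,130),8)
# scene: bar1 ends are upper-left(robot side) ; side: robot side = right
s2=s2[[1,0,3,2]]
S=tri(A,s1,B,s2);print(np.round(S,4));print(np.linalg.norm(S[0]-S[1]),np.linalg.norm(S[2]-S[3]))
print(np.round(proj(A,S)-s1,1).tolist(),np.round(proj(B,S)-s2,1).tolist())
for a,b in((S[0],S[1]),(S[2],S[3])):
    d=b-a;print((a+b)/2,np.degrees(np.arctan2(d[1],d[0])))
for a,b in zip(L,U):
    d=b-a;print((a+b)/2,np.degrees(np.arctan2(d[1],d[0])),np.degrees(np.arctan2(d[2],np.hypot(d[0],d[1]))))
E
```

```text
[[0.4859 0.0948 0.0484]
 [0.4716 0.1423 0.049 ]
 [0.4575 0.191  0.0492]
 [0.4436 0.2393 0.0486]]
[[0.5946 0.1257 0.1132]
 [0.5812 0.174  0.1132]
 [0.5665 0.2223 0.1131]
 [0.5315 0.2627 0.0864]]
[0.13026821 0.1308678  0.13011993 0.09855934]
[[-0.2, -0.0], [0.1, 0.0], [-0.2, -0.0], [-0.1, -0.0]]
[[-0.2, 0.0], [0.1, -0.0], [-0.2, 0.0], [-0.2, 0.0]]
[[-0.1, -0.0], [-0.3, -0.0], [-0.0, 0.0], [0.6, -0.0]]
[[-0.2, -0.0], [-0.4, -0.0], [-0.0, -0.0], [0.9, 0.0]]
[[ 0.4023 -0.3132  0.0304]
 [ 0.5258 -0.3472  0.0317]
 [ 0.4346 -0.2699  0.0306]
 [ 0.5307 -0.2976  0.0305]]
0.12802698242665142 0.10001200232288689
[[-0.6, -0.3], [-0.3, -0.1], [-0.4, -0.2], [-0.3, -0.1]] [[-0.4, 0.2], [-0.2, 0.1], [-0.3, 0.1], [-0.3, 0.1]]
[ 0.4640419  -0.33019191  0.03103006] -15.40079345184569
[ 0.48268014 -0.28376125  0.03054303] -16.071254472981725
[0.5402553  0.11023262 0.08080468] 15.879355077222383 29.84230657678011
[0.52639791 0.15817037 0.08108532] 16.133143926523612 29.37786658882132
[0.51201449 0.20664819 0.08114122] 15.988954589577148 29.42110866162736
[0.48754815 0.25102036 0.06748865] 14.875149104115726 22.565814070220544
```

```bash
cat >> h.py <<'E'
def Rt(psi,th):
    p,t=np.radians(psi),np.radians(th)
    x=np.array([np.cos(p)*np.cos(t),np.sin(p)*np.cos(t),np.sin(t)]);z=np.array([np.cos(p)*np.sin(t),np.sin(p)*np.sin(t),-np.cos(t)])
    return np.c_[x,np.cross(z,x),z]
def rel(targets):
    "targets: list of (TCP pos, psi, theta) -> travel cm / twist in present tool axes"
    s=bot.read_state();p=s['position'];R=Ro.from_rotvec(s['tcp_rot']).as_matrix()
    print('t',round(float(s['t']),2),'pos',np.round(p,4),'F',np.round(s['force'],1),'T',np.round(s['torque'],2),'gap',round(float(s['finger_gap']),3))
    for X,psi,th in targets:
        print('travel',np.round(R.T@(np.array(X)-p)*100,2).tolist(),'twist',np.round(Ro.from_matrix(R.T@Rt(psi,th)).as_rotvec(),3).tolist())
E
python3 - <<'E'
from h import *
m=np.array([.4877,.2515,.0677]); R=Rt(16,23)
print(Rt(16,23))
rel([((.5,-.2,.26),16,0),(m+.012*R[:,2]-.08*R[:,2],16,23)])
E
```

```text
[[ 0.88484606  0.27563736  0.37559487]
 [ 0.25372552 -0.9612617   0.1077001 ]
 [ 0.39073113  0.         -0.92050485]]
t 0.15 pos [ 0.2681 -0.619   0.2306] F [0.1 0.3 0.2] T [-0.   -0.01 -0.03] gap 1.001
travel [37.93, -29.23, -2.91] twist [-0.001, 0.0, 0.13]
travel [52.12, -71.48, 10.12] twist [-0.027, 0.401, 0.128]
```

```bash
python3 -m crank '[{"travel":[37.9,-29.2,-2.9],"twist":[0,0,0.13]},{"travel":[37.9,-29.2,-2.9],"twist":[0,0,0.13]},{"travel":[37.9,-29.2,-2.9],"twist":[0,0,0.13]},{"travel":[37.9,-29.2,-2.9],"twist":[0,0,0.13]},{"travel":[37.9,-29.2,-2.9],"twist":[0,0,0.13]},{"travel":[37.9,-29.2,-2.9],"twist":[0,0,0.13]},{"travel":[37.9,-29.2,-2.9],"twist":[0,0,0.13]},{"travel":[37.9,-29.2,-2.9],"twist":[0,0,0.13]},{"travel":[37.9,-29.2,-2.9],"twist":[0,0,0.13]},{"travel":[37.9,-29.2,-2.9],"twist":[0,0,0.13]},{"travel":[52.1,-71.5,10.1],"twist":[-0.027,0.401,0.128]},{"travel":[52.1,-71.5,10.1],"twist":[-0.027,0.401,0.128]},{"travel":[52.1,-71.5,10.1],"twist":[-0.027,0.401,0.128]},{"travel":[52.1,-71.5,10.1],"twist":[-0.027,0.401,0.128]},{"travel":[52.1,-71.5,10.1],"twist":[-0.027,0.401,0.128]},{"travel":[52.1,-71.5,10.1],"twist":[-0.027,0.401,0.128]},{"travel":[52.1,-71.5,10.1],"twist":[-0.027,0.401,0.128]},{"travel":[52.1,-71.5,10.1],"twist":[-0.027,0.401,0.128]},{"travel":[52.1,-71.5,10.1],"twist":[-0.027,0.401,0.128]},{"travel":[52.1,-71.5,10.1],"twist":[-0.027,0.401,0.128]}]' 4.0 30
python3 - <<'E'
from h import *
m=np.array([.4877,.2515,.0677]); R=Rt(16,23)
rel([(m+.012*R[:,2]-.08*R[:,2],16,23)])
print(np.round(bot.read_state()['joint_pos'],2))
E
```

```text
t: 2.15
position: [0.4658, 0.2093, 0.1398]
tcp_rot: [-2.998, -0.418, -0.61]
force: [1.0, -1.1, 0.5]
finger_gap: 0.467
t 2.15 pos [0.4658 0.2093 0.1398] F [ 1.  -1.1  0.5] T [-0.14  0.32 -0.02] gap 0.467
travel [0.19, -3.45, 1.1] twist [0.002, 0.0, -0.002]
[-0.34  0.2  -0.33  2.3   0.66  0.34 -2.53]
```

```bash
python3 -m crank '[{"travel":[0.2,-3.4,1.1],"twist":[0,0,0]},{"travel":[0.2,-3.4,1.1],"twist":[0,0,0]},{"travel":[0.2,-3.4,1.1],"twist":[0,0,0]}]'
python3 - <<'E'
from h import *
m=np.array([.4877,.2515,.0677]); R=Rt(16,23)
rel([(m+.012*R[:,2]-.08*R[:,2],16,23)])
s=bot.read_state(); print(np.round(s['joint_pos'],2),np.round(s['joint_vel'],2))
c=bot.capture('wrist'); np.savez('pics/w1.npz',**c,p=s['position'],r=s['tcp_rot']); save('w1',cv2.resize(c['img'],(768,576)))
E
```

```text
t: 2.45
position: [0.4617, 0.2438, 0.1303]
tcp_rot: [-2.997, -0.424, -0.607]
force: [-0.6, 0.2, -0.3]
finger_gap: 0.473
t 2.45 pos [0.4617 0.2438 0.1303] F [-0.6  0.2 -0.3] T [-0.16  0.42 -0.04] gap 0.473
travel [0.05, -0.02, 0.02] twist [0.001, 0.002, 0.002]
[-0.44  0.24 -0.3   2.28  0.74  0.35 -2.68] [ 0.05 -0.02  0.01  0.02 -0.01  0.01  0.01]
```

View pics/w1.png

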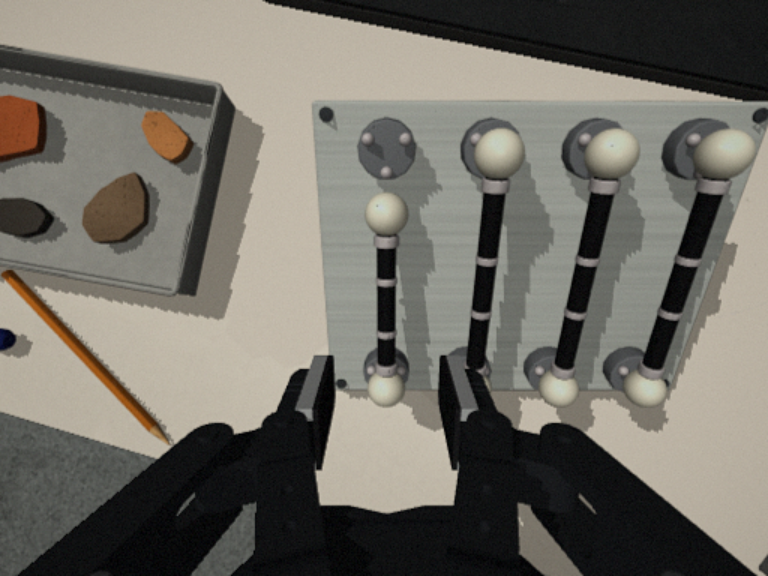

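```bash
cat >> h.py <<'E'
def wproj(c,p,r,X):
    R=Ro.from_rotvec(r).as_matrix();T=np.eye(4);T[:3,:3]=R;T[:3,3]=p
    M=np.linalg.inv(T@c['T_tool_cam'])
    q=(np.c_[X,np.ones(len(X))]@M.T)[:,:3]@c['K'].T
    return q[:,:2]/q[:,2:]
E
python3 - <<'E'
from h import *
c=dict(np.load('pics/w1.npz'))
X=np.array([[.4859,.0948,.0484],[.4716,.1423,.049],[.4575,.191,.0492],[.4436,.2393,.0486],[.5946,.1257,.1132],[.5812,.174,.1132],[.5665,.2223,.1131],[.5315,.2627,.0864],[.4877,.2515,.0677]])
print(np.round(wproj(c,c['p'],c['r'],X)*1.5,0).tolist())
E
```

```text
[[644.0, 387.0], [558.0, 388.0], [471.0, 388.0], [384.0, 388.0], [722.0, 152.0], [610.0, 151.0], [496.0, 153.0], [387.0, 217.0], [384.0, 308.0]]
```

```bash
python3 -m crank '[{"travel":[0.05,0.03,3],"twist":[0,0,0]},{"travel":[0.05,0.03,6],"twist":[0,0,0]},{"travel":[0.05,0.03,6.7],"twist":[0,0,0]},{"travel":[0.05,0.03,7.4],"twist":[0,0,0]},{"travel":[0.05,0.03,8],"twist":[0,0,0]},{"travel":[0.05,0.03,8],"twist":[0,0,0]}]'
python3 - <<'E'
from h import *
m=np.array([.4877,.2515,.0677]); R=Rt(16,23)
rel([(m+.012*R[:,2],16,23)])
s=bot.read_state()
c=bot.capture('wrist'); np.savez('pics/w2.npz',**c,p=s['position'],r=s['tcp_rot']); save('w2',cv2.resize(c['img'],(768,576)))
E
```

```text
t: 3.1
position: [0.4941, 0.2506, 0.0587]
tcp_rot: [-3.0, -0.418, -0.605]
force: [-0.2, -0.0, 0.3]
finger_gap: 0.464
t 3.1 pos [0.4941 0.2506 0.0587] F [-0.2 -0.   0.3] T [-0.07  0.36 -0.01] gap 0.464
travel [-0.2, -0.26, 0.14] twist [0.003, 0.004, -0.002]
```

View pics/w2.png

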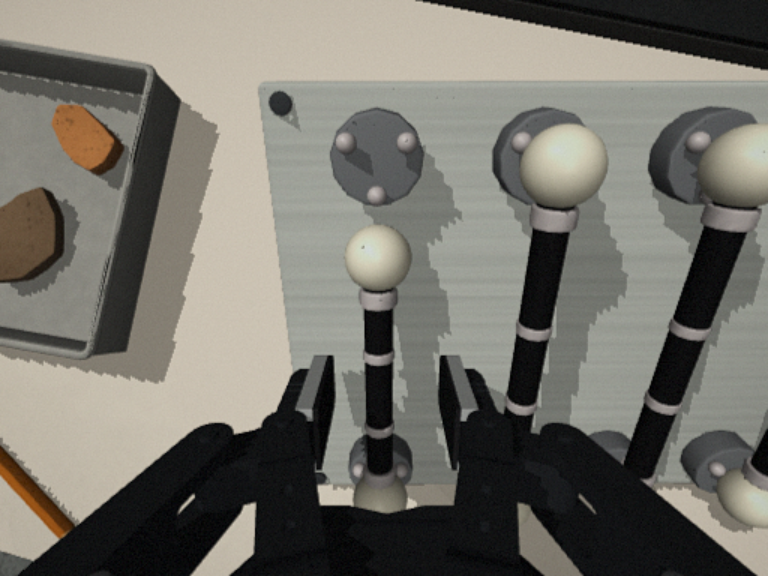

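```bash
python3 -m crank '[{"travel":[0,0,0],"twist":[0,0,0]},{"travel":[0,0,0],"twist":[0,0,0]}]'
python3 - <<'E'
from h import *
m=np.array([.4877,.2515,.0677]); R=Rt(16,23)
rel([(m+.012*R[:,2],16,23)])
print(bot.read_state()['joint_vel'].round(3),bot.read_state()['joint_pos'].round(3))
E
```

```text
t: 3.35
position: [0.4937, 0.2514, 0.0592]
tcp_rot: [-2.999, -0.419, -0.606]
force: [-0.4, 0.7, -1.0]
finger_gap: 0.469
t 3.35 pos [0.4937 0.2514 0.0592] F [-0.4  0.7 -1. ] T [-0.09  0.38  0.  ] gap 0.469
travel [-0.2, -0.18, 0.19] twist [0.001, 0.003, -0.001]
[-0.008  0.002  0.005  0.     0.001 -0.001  0.   ] [-0.685  0.41   0.014  2.273  1.026  0.17  -2.958]
```

```bash
python3 - <<'E'
from h import *
m=np.array([.4877,.2515,.0677]); R=Rt(16,14);z=R[:,2]
rel([(m-.04*z,16,14),(m+.01*z,16,14)])
E
```

```text
t 3.35 pos [0.4937 0.2514 0.0592] F [-0.4  0.7 -1. ] T [-0.09  0.38  0.  ] gap 0.469
travel [0.41, -0.17, -4.96] twist [0.001, -0.154, -0.001]
travel [-0.35, -0.18, -0.02] twist [0.001, -0.154, -0.001]
```

```bash
python3 -m crank '[{"travel":[0.1,0,-2],"twist":[0,-0.05,0]},{"travel":[0.3,-0.1,-4],"twist":[0,-0.1,0]},{"travel":[0.4,-0.2,-5],"twist":[0,-0.154,0]},{"travel":[0.4,-0.2,-5],"twist":[0,-0.154,0]},{"travel":[0.4,-0.2,-5],"twist":[0,-0.154,0]}]'
python3 - <<'E'
from h import *
m=np.array([.4877,.2515,.0677]); R=Rt(16,14);z=R[:,2]
rel([(m-.04*z,16,14),(m+.01*z,16,14)])
print(bot.read_state()['joint_vel'].round(3),bot.read_state()['joint_pos'].round(3))
E
```

```text
t: 3.85
position: [0.4784, 0.2486, 0.1064]
tcp_rot: [-3.057, -0.426, -0.378]
force: [-0.3, 0.7, -0.3]
finger_gap: 0.465
t 3.85 pos [0.4784 0.2486 0.1064] F [-0.3  0.7 -0.3] T [-0.05  0.31  0.  ] gap 0.465
travel [0.01, -0.02, -0.01] twist [0.002, -0.001, -0.002]
travel [0.0, -0.03, 4.99] twist [0.002, -0.001, -0.002]
[-0.038  0.013  0.029  0.03   0.005 -0.001 -0.001] [-0.283  0.356 -0.43   2.147  0.526  0.496 -2.41 ]
```

```bash
python3 -m crank '[{"travel":[0,0,2],"twist":[0,0,0]},{"travel":[0,0,3.5],"twist":[0,0,0]},{"travel":[0,0,4.3],"twist":[0,0,0]},{"travel":[0,0,5],"twist":[0,0,0]},{"travel":[0,0,5],"twist":[0,0,0]},{"travel":[0,0,5],"twist":[0,0,0]}]'
python3 - <<'E'
from h import *
m=np.array([.4877,.2515,.0677]); R=Rt(16,14);z=R[:,2]
rel([(m+.01*z,16,14)])
s=bot.read_state();print(s['joint_vel'].round(3),s['joint_pos'].round(3))
c=bot.capture('wrist'); np.savez('pics/w3.npz',**c,p=s['position'],r=s['tcp_rot']); save('w3',cv2.resize(c['img'],(768,576)))
E
```

```text
t: 4.45
position: [0.4893, 0.2528, 0.0579]
tcp_rot: [-3.057, -0.43, -0.375]
force: [0.1, -0.2, -0.1]
finger_gap: 0.47
t 4.45 pos [0.4893 0.2528 0.0579] F [ 0.1 -0.2 -0.1] T [-0.05  0.21  0.04] gap 0.47
travel [0.05, 0.08, 0.0] twist [0.002, 0.0, 0.0]
[ 0.01  -0.012 -0.009 -0.004 -0.004  0.003  0.003] [-0.355  0.451 -0.345  2.15   0.637  0.406 -2.512]
```

View pics/w3.png

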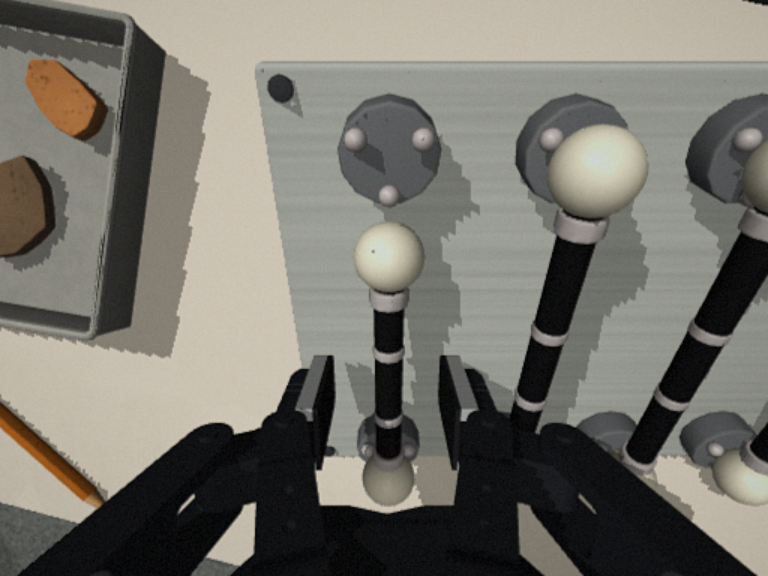

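The rod (column about 388) lies midway between the pads (335 and 440), so I close the gripper.

```bash
python3 -m crank '[{"travel":[0,0,0],"twist":[0,0,0]},{"travel":[0,0,0],"twist":[0,0,0]},{"travel":[0,0,0],"twist":[0,0,0]},{"travel":[0,0,0],"twist":[0,0,0]},{"travel":[0,0,0],"twist":[0,0,0]},{"travel":[0,0,0],"twist":[0,0,0]}]' 0.3 35
python3 - <<'E'
from h import *
s=bot.read_state();rel([]);print(s['joint_pos'].round(3))
c=bot.capture('wrist'); save('w4',cv2.resize(c['img'],(768,576)))
E
```

```text
t: 5.1
position: [0.4898, 0.2526, 0.0582]
tcp_rot: [-3.057, -0.429, -0.376]
force: [-1.6, -1.7, 5.1]
finger_gap: 0.1
t 5.1 pos [0.4898 0.2526 0.0582] F [-1.6 -1.7  5.1] T [-0.31  0.25 -0.01] gap 0.1
[-0.354  0.45  -0.345  2.15   0.637  0.406 -2.512]
```

View pics/w4.png

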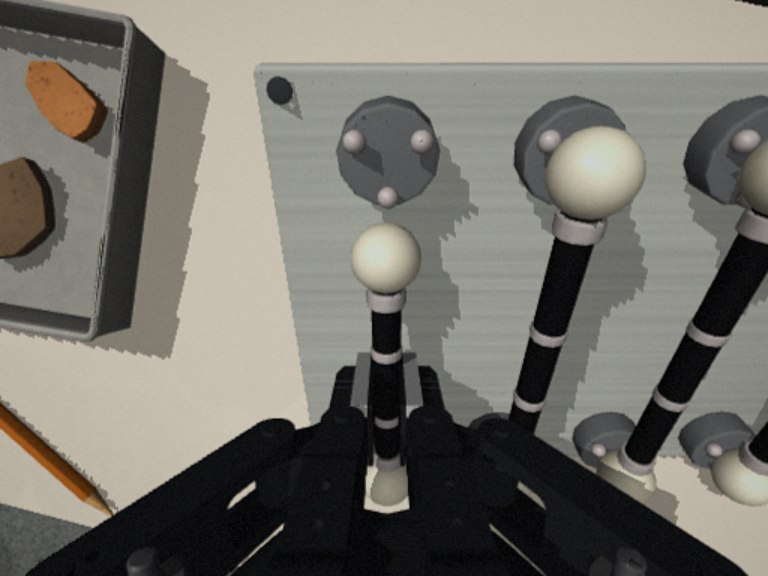

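```bash
python3 - <<'E'
from h import *
A=dict(np.load('pics/scene0.npz')); B=dict(np.load('pics/side0.npz'))
def fz(l,o,f): return (np.float64(l)+.5)/f-.5+np.array(o)
def plane(c,p,z):
    d=(np.c_[p,np.ones(len(p))]@np.linalg.inv(c['K']).T)@c['R']; o=-c['R'].T@c['t']
    return o+d*((z-o[2])/d[:,2:])
# studs: robot-side rail first; each stud pair (-y,+y)
a=fz([(473,128),(516,111),(549,217),(594,200)],(95,220),7)
b=fz([(341,378),(312,393),(225,312),(195,329)],(280,130),8)[[0,1,2,3]]
SA=plane(A,a,.0265);SB=plane(B,b,.0265)
print(SA.round(4));print(SB.round(4));print(tri(A,a,B,b).round(4))
for S in(SA,SB):
    print(S.mean(0).round(4)); d=S[2:].mean(0)-S[:2].mean(0);print(np.hypot(*d[:2]),np.degrees(np.arctan2(d[1],d[0])))
ca=plane(A,fz([(690,262),(228,464)],(95,220),7),.003);cb=plane(B,fz([(112,376),(320,494)],(280,130),8),.003)
print('base corners',ca.round(4),cb.round(4))
E
```

```text
[[ 0.4685 -0.237   0.0265]
 [ 0.473  -0.2218  0.0265]
 [ 0.5218 -0.2519  0.0265]
 [ 0.527  -0.237   0.0265]]
[[ 0.4624 -0.2322  0.0265]
 [ 0.4682 -0.218   0.0265]
 [ 0.5166 -0.2498  0.0265]
 [ 0.5219 -0.2337  0.0265]]
[[ 0.4643 -0.235   0.0236]
 [ 0.4697 -0.2202  0.0242]
 [ 0.5184 -0.2509  0.0246]
 [ 0.5237 -0.2356  0.0243]]
[ 0.4976 -0.2369  0.0265]
0.05572179651750249 -15.721995947044617
[ 0.4923 -0.2334  0.0265]
0.05641707195922556 -17.158866071906836
base corners [[ 0.5529 -0.221   0.003 ]
 [ 0.5084 -0.3731  0.003 ]] [[ 0.5484 -0.2208  0.003 ]
 [ 0.4519 -0.1926  0.003 ]]
```

```bash
python3 - <<'E'
from h import *
p=bot.read_state()['position']
q=np.array([.4943,-.2353,.0295]); z=Rt(-16,-9)[:,2]
U=np.array([0,0,1])
rel([(p+.03*U,16,14),(p+.12*U,16,14),((.52,0,.19),0,2),(q+.01*z+.07*U,-16,-9)])
E
```

```text
t 5.15 pos [0.4898 0.2526 0.0582] F [-1.2 -2.   4.4] T [-0.27  0.17 -0.01] gap 0.102
travel [0.73, 0.0, -2.91] twist [0.002, -0.0, -0.0]
travel [2.9, 0.02, -11.64] twist [0.002, -0.0, -0.0]
travel [-0.74, 25.14, -13.73] twist [-0.037, -0.208, 0.277]
travel [-11.98, 46.96, -6.15] twist [-0.023, -0.391, 0.561]
```

```bash
python3 -m crank '[{"travel":[0.25,0,-1],"twist":[0,0,0]},{"travel":[0.5,0,-2],"twist":[0,0,0]},{"travel":[0.73,0,-2.9],"twist":[0,0,0]},{"travel":[1.8,0,-7],"twist":[0,0,0]},{"travel":[2.9,0,-11.6],"twist":[0,0,0]},{"travel":[2.2,5,-12],"twist":[0,-0.04,0.05]},{"travel":[1.4,10,-12.5],"twist":[-0.01,-0.08,0.1]},{"travel":[0.7,15,-12.9],"twist":[-0.02,-0.12,0.16]},{"travel":[0,20,-13.3],"twist":[-0.03,-0.16,0.22]},{"travel":[-0.7,25,-13.7],"twist":[-0.037,-0.208,0.277]},{"travel":[-3,29.5,-12.5],"twist":[-0.034,-0.245,0.334]},{"travel":[-5.3,34,-11],"twist":[-0.031,-0.282,0.39]},{"travel":[-7.6,38.5,-9.5],"twist":[-0.028,-0.318,0.45]},{"travel":[-9.9,43,-8],"twist":[-0.025,-0.355,0.505]},{"travel":[-12,47,-6.1],"twist":[-0.023,-0.391,0.561]},{"travel":[-12,47,-6.1],"twist":[-0.023,-0.391,0.561]},{"travel":[-12,47,-6.1],"twist":[-0.023,-0.391,0.561]},{"travel":[-12,47,-6.1],"twist":[-0.023,-0.391,0.561]}]'
python3 - <<'E'
from h import *
q=np.array([.4943,-.2353,.0295]); z=Rt(-16,-9)[:,2]
rel([(q+.01*z,-16,-9)])
s=bot.read_state();print(s['joint_pos'].round(3),s['joint_vel'].round(2))
c=bot.capture('wrist'); np.savez('pics/w5.npz',**c,p=s['position'],r=s['tcp_rot']); save('w5',cv2.resize(c['img'],(768,576)))
for n,(x0,y0,x1,y1) in (('scene',(60,170,220,290)),('side',(270,90,400,210))):
    d=bot.capture(n); np.savez('pics/%s5.npz'%n,**d); save(n+'5',cv2.resize(d['img'][y0:y1,x0:x1],None,fx=5,fy=5,interpolation=cv2.INTER_CUBIC))
E
```

```text
t: 6.95
position: [0.4932, -0.2337, 0.0895]
tcp_rot: [-3.079, 0.43, 0.241]
force: [0.8, 1.4, -0.0]
finger_gap: 0.098
t 6.95 pos [ 0.4932 -0.2337  0.0895] F [ 0.8  1.4 -0. ] T [ 0.02 -0.17  0.03] gap 0.098
travel [1.08, 0.14, 6.91] twist [-0.001, -0.001, 0.002]
[ 0.498  0.531 -0.227  1.855  0.144  0.929 -1.652] [-0.02 -0.02 -0.02  0.    0.   -0.   -0.  ]
```

View pics/w5.png

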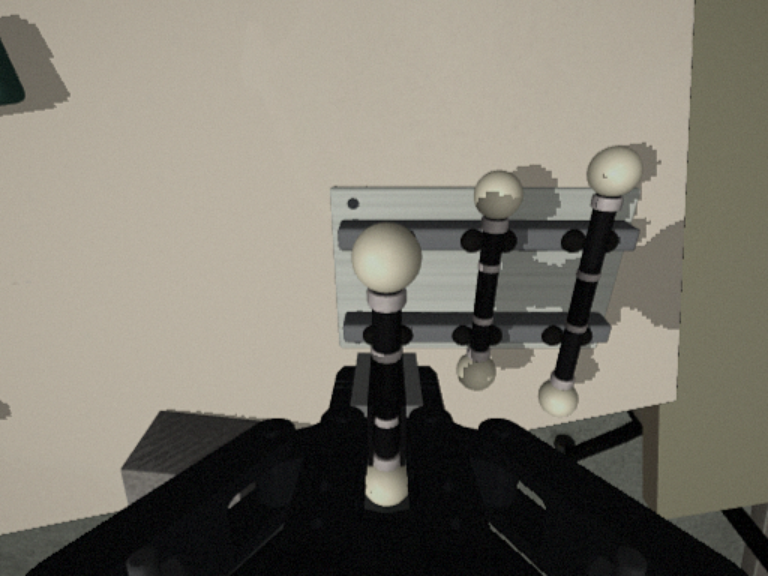

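View pics/scene5.png

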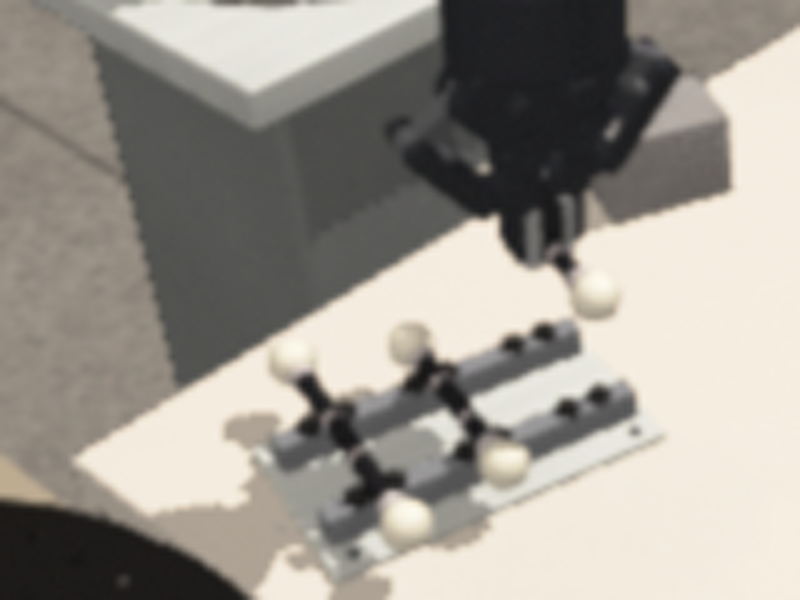

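View pics/side5.png

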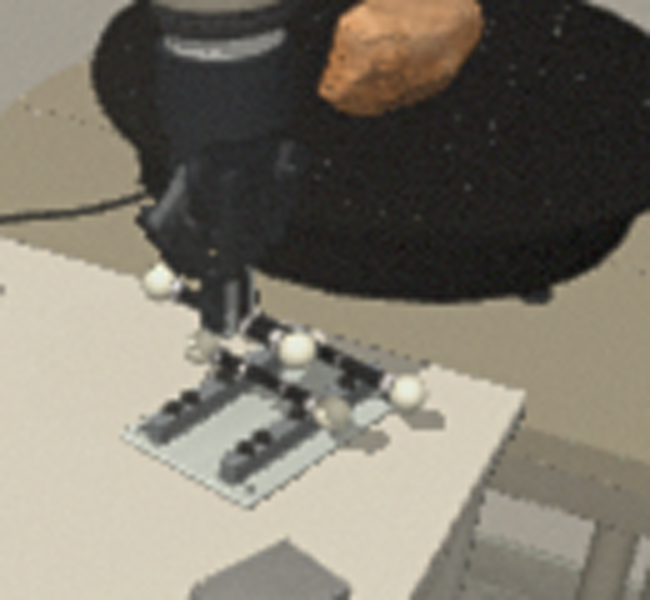

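```bash
python3 - <<'E'
from h import *
from scipy.optimize import least_squares
c=dict(np.load('pics/w5.npz'));B=dict(np.load('pics/side5.npz'));A=dict(np.load('pics/scene5.npz'))
R=Ro.from_rotvec(c['r']).as_matrix()
far=np.array([386,258])/1.5; near=np.array([386,484])/1.5
sb=(np.array([[159,281],[296,348]])+.5)/5-.5+np.array([270,90]); sa=(np.array([[595,292]])+.5)/5-.5+np.array([60,170])
def pts(v):
    a,e,h,y=v; o=np.array([e,y,-.010+h]); d=np.array([np.cos(a),0,-np.sin(a)])*.05
    return (np.array([o+d,o-d])@R.T)+c['p']
def f(v):
    X=pts(v); w=wproj(c,c['p'],c['r'],X)
    return np.r_[(w[0]-far),(w[1]-near),(proj(B,X)-sb).ravel(),(proj(A,X[:1])-sa).ravel(),v[2:3]/.002]
s=least_squares(f,[.15,0,0,0]);print(np.degrees(s.x[0]),s.x[1:]*1000,s.fun.round(1))
X=pts(s.x);print(X.round(4)); d=X[0]-X[1];print(np.degrees(np.arcsin(d[2]/.1)),np.degrees(np.arctan2(d[1],d[0])),X.mean(0).round(4))
E
```

```text
7.296473781523376 [ 0.84684657 -0.95454845  0.5075252 ] [-0.2  0.1  0.  -0.2  0.   0.2  0.1 -0.4 -0.4  0.5 -0.5]
[[ 0.5436 -0.2486  0.0988]
 [ 0.4475 -0.2212  0.1017]]
-1.6612060877553652 -15.906876834483977 [ 0.4955 -0.2349  0.1002]
```

```bash
python3 - <<'E'
from h import *
q=np.array([.4943,-.2353,.0295]); R=Rt(-16,-7.3); mt=np.array([.0008,.0005,-.011]);U=np.array([0,0,1])
t=q-R@mt
rel([(t+h*U,-16,-7.3) for h in(.03,.01,.003,.0,-.001)])
E
```

```text
t 7.1 pos [ 0.4936 -0.2332  0.09  ] F [-0.4  0.7 -1.3] T [-0.08 -0.12  0.02] gap 0.095
travel [0.54, 0.14, 4.09] twist [-0.0, 0.028, 0.003]
travel [0.85, 0.14, 6.07] twist [-0.0, 0.028, 0.003]
travel [0.96, 0.14, 6.76] twist [-0.0, 0.028, 0.003]
travel [1.01, 0.14, 7.05] twist [-0.0, 0.028, 0.003]
travel [1.02, 0.14, 7.15] twist [-0.0, 0.028, 0.003]
```

```bash
python3 -m crank '[{"travel":[0.2,0.1,1.5],"twist":[0,0.014,0]},{"travel":[0.4,0.14,3],"twist":[0,0.028,0]},{"travel":[0.55,0.14,4.1],"twist":[0,0.028,0]},{"travel":[0.7,0.14,5.2],"twist":[0,0.028,0]},{"travel":[0.85,0.14,6.05],"twist":[0,0.028,0]},{"travel":[0.92,0.14,6.45],"twist":[0,0.028,0]},{"travel":[0.97,0.14,6.8],"twist":[0,0.028,0]},{"travel":[0.97,0.14,6.8],"twist":[0,0.028,0]},{"travel":[0.97,0.14,6.8],"twist":[0,0.028,0]}]'
python3 - <<'E'
from h import *
q=np.array([.4943,-.2353,.0295]); R=Rt(-16,-7.3); mt=np.array([.0008,.0005,-.011]);U=np.array([0,0,1])
t=q-R@mt
rel([(t+h*U,-16,-7.3) for h in(0.0,-.001)])
s=bot.read_state()
c=bot.capture('wrist'); np.savez('pics/w6.npz',**c,p=s['position'],r=s['tcp_rot']); save('w6',cv2.resize(c['img'],(768,576)))
E
```

```text
t: 8.0
position: [0.4916, -0.2357, 0.0219]
tcp_rot: [-3.087, 0.433, 0.2]
force: [-3.1, 2.6, 15.0]
finger_gap: 0.102
t 8.0 pos [ 0.4916 -0.2357  0.0219] F [-3.1  2.6 15. ] T [ 0.8   1.24 -0.14] gap 0.102
travel [0.07, -0.16, 0.32] twist [-0.0, 0.002, 0.0]
travel [0.08, -0.16, 0.42] twist [-0.0, 0.002, 0.0]
```

View pics/w6.png

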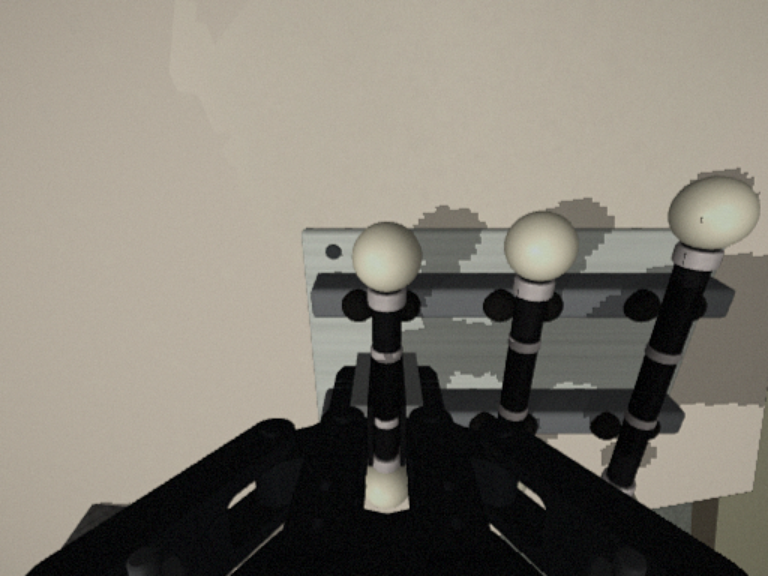

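```bash
python3 - <<'E'
from h import *
c=dict(np.load('pics/w6.npz'))
i=c['img'][140:300,195:355]; save('w6z',cv2.resize(cv2.convertScaleAbs(i,alpha=1.6),None,fx=3.7,fy=3.7,interpolation=cv2.INTER_CUBIC))
for n,(x0,y0,x1,y1) in (('scene',(90,190,210,290)),('side',(280,110,380,210))):
    d=bot.capture(n); np.savez('pics/%s6.npz'%n,**d); save(n+'6',cv2.resize(d['img'][y0:y1,x0:x1],None,fx=5.8,fy=5.8,interpolation=cv2.INTER_CUBIC))
rel([])
E
```

```text
t 8.15 pos [ 0.4916 -0.2356  0.0219] F [-3.6  3.1 15. ] T [ 0.82  1.18 -0.14] gap 0.094
```

View pics/w6z.png

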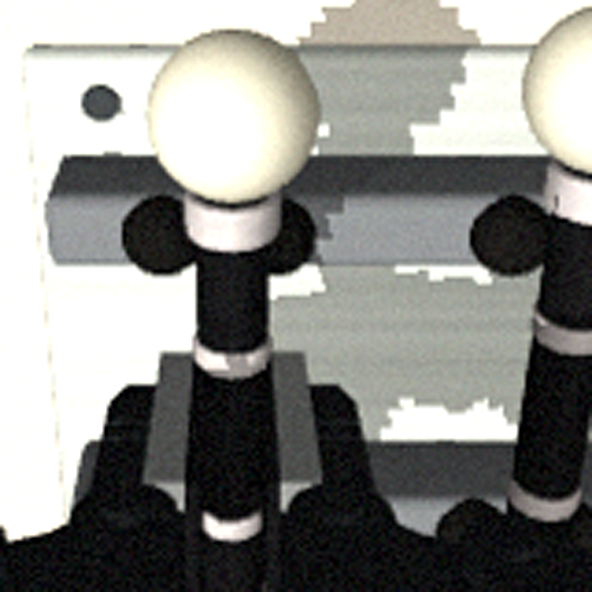

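View pics/side6.png

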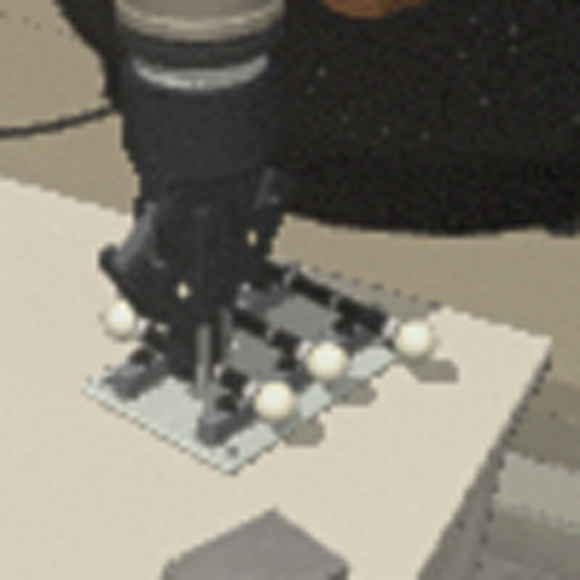

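View pics/scene6.png

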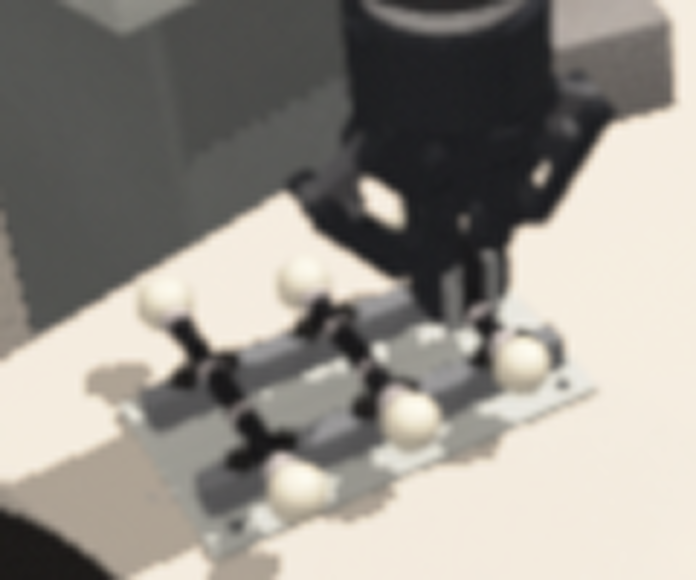

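```bash
cat >> h.py <<'E'
def wplane(c,px,z):
    T=np.eye(4);T[:3,:3]=Ro.from_rotvec(c['r']).as_matrix();T[:3,3]=c['p'];M=T@c['T_tool_cam']
    d=(np.c_[px,np.ones(len(px))]@np.linalg.inv(c['K']).T)@M[:3,:3].T;o=M[:3,3]
    return o+d*((z-o[2])/d[:,2:])
E
python3 - <<'E'
from h import *
c=dict(np.load('pics/w6.npz'))
px=(np.array([[160,235],[275,235],[511,235]])+.5)/3.7-.5+np.array([195,140])
for z in(.022,.027):
    X=wplane(c,px,z); print(X.round(4), 'u',(X[:,:2]@[.9613,-.2756]).round(4),'n',(X[:,:2]@[.2756,.9613]).round(4))
c=dict(np.load('pics/w5.npz'))
# w5: studs (768 view): far rail place2 (470,241),(508,241); place1 (572,241),(609,241); near rail place2 (463,335),(501,335) place1 (552,335),(585,335); place3 near (370,335),(406,335)
px=np.array([[470,241],[508,241],[572,241],[609,241],[463,335],[501,335],[552,335],[585,335],[370,335],[406,335]])/1.5
X=wplane(c,px,.025); print('u',(X[:,:2]@[.9613,-.2756]).round(4),'n',(X[:,:2]@[.2756,.9613]).round(4))
E
```

```text
[[ 0.5235 -0.2347  0.022 ]
 [ 0.5189 -0.2506  0.022 ]
 [ 0.5096 -0.2832  0.022 ]] u [0.5679 0.5679 0.5679] n [-0.0813 -0.0978 -0.1318]
[[ 0.526  -0.2358  0.027 ]
 [ 0.5216 -0.2511  0.027 ]
 [ 0.5126 -0.2824  0.027 ]] u [0.5706 0.5706 0.5706] n [-0.0817 -0.0976 -0.1302]
u [0.5686 0.5686 0.5687 0.5687 0.5135 0.5135 0.5136 0.5136 0.5134 0.5134] n [-0.1302 -0.1489 -0.1802 -0.1983 -0.1316 -0.1525 -0.1806 -0.1987 -0.0803
 -0.1001]
```

```bash
python3 -m crank '[{"travel":[0,0,-0.4],"twist":[0,0,0]},{"travel":[0.13,-0.18,-0.5],"twist":[0,0,0]},{"travel":[0.13,-0.18,-0.5],"twist":[0,0,0]}]'
python3 - <<'E'
from h import *
q=np.array([.541*.9613-.0898*.2756,-.541*.2756-.0898*.9613,.0295]); R=Rt(-16,-7.3); mt=np.array([.0008,.0005,-.011]);U=np.array([0,0,1])
t=q-R@mt
rel([(t+h*U,-16,-7.3) for h in(.003,.001,0.0,-.001)])
s=bot.read_state()
c=bot.capture('wrist'); np.savez('pics/w7.npz',**c,p=s['position'],r=s['tcp_rot']); i=c['img'][140:300,195:355]; save('w7z',cv2.resize(cv2.convertScaleAbs(i,alpha=1.6),None,fx=3.7,fy=3.7,interpolation=cv2.INTER_CUBIC))
E
```

```text
t: 8.45
position: [0.4942, -0.2351, 0.0251]
tcp_rot: [-3.087, 0.433, 0.198]
force: [0.3, -0.5, -0.7]
finger_gap: 0.095
t 8.45 pos [ 0.4942 -0.2351  0.0251] F [ 0.3 -0.5 -0.7] T [-0.01 -0.15 -0.08] gap 0.095
travel [-0.06, -0.05, 0.35] twist [0.0, 0.001, 0.0]
travel [-0.04, -0.05, 0.55] twist [0.0, 0.001, 0.0]
travel [-0.02, -0.05, 0.65] twist [0.0, 0.001, 0.0]
travel [-0.01, -0.05, 0.75] twist [0.0, 0.001, 0.0]
```

View pics/w7z.png

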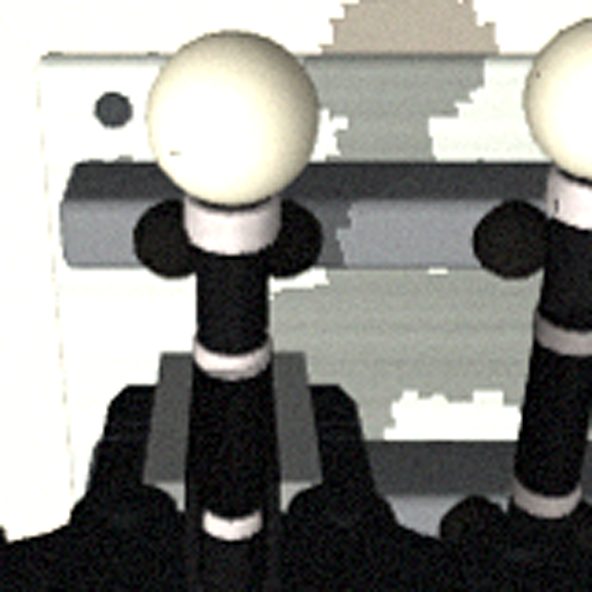

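```bash
python3 -m crank '[{"travel":[0,-0.05,0.2],"twist":[0,0,0]},{"travel":[0,-0.05,0.35],"twist":[0,0,0]},{"travel":[-0.02,-0.05,0.45],"twist":[0,0,0]},{"travel":[-0.02,-0.05,0.52],"twist":[0,0,0]},{"travel":[-0.02,-0.05,0.55],"twist":[0,0,0]},{"travel":[-0.02,-0.05,0.55],"twist":[0,0,0]}]'
python3 - <<'E'
from h import *
q=np.array([.541*.9613-.0898*.2756,-.541*.2756-.0898*.9613,.0295]); R=Rt(-16,-7.3); mt=np.array([.0008,.0005,-.011]);U=np.array([0,0,1])
t=q-R@mt
rel([(t+h*U,-16,-7.3) for h in(.003,.001,0.0,-.001)])
E
```

```text
t: 9.1
position: [0.4933, -0.2343, 0.0205]
tcp_rot: [-3.087, 0.434, 0.199]
force: [-1.5, 1.5, 10.8]
finger_gap: 0.097
t 9.1 pos [ 0.4933 -0.2343  0.0205] F [-1.5  1.5 10.8] T [0.4  0.54 0.02] gap 0.097
travel [-0.01, 0.01, -0.12] twist [0.0, 0.001, 0.0]
travel [0.01, 0.01, 0.08] twist [0.0, 0.001, 0.0]
travel [0.03, 0.01, 0.18] twist [0.0, 0.001, 0.0]
travel [0.04, 0.01, 0.28] twist [0.0, 0.001, 0.0]
```

```bash
python3 - <<'E'
from h import *
s=bot.read_state()
c=bot.capture('wrist'); c['p']=s['position'];c['r']=s['tcp_rot'];np.savez('pics/w8.npz',**c); save('w8',cv2.resize(cv2.convertScaleAbs(c['img'][140:360,160:360],alpha=1.4),None,fx=2.7,fy=2.7,interpolation=cv2.INTER_CUBIC))
d=bot.capture('side'); np.savez('pics/side8.npz',**d); save('side8',cv2.resize(d['img'][150:200,290:350],None,fx=12,fy=12,interpolation=cv2.INTER_CUBIC))
E
```

```text
(no output)
```

View pics/w8.png

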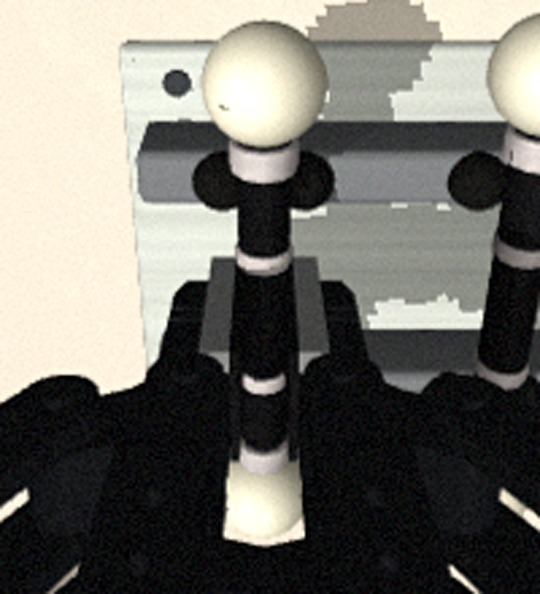

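View pics/side8.png

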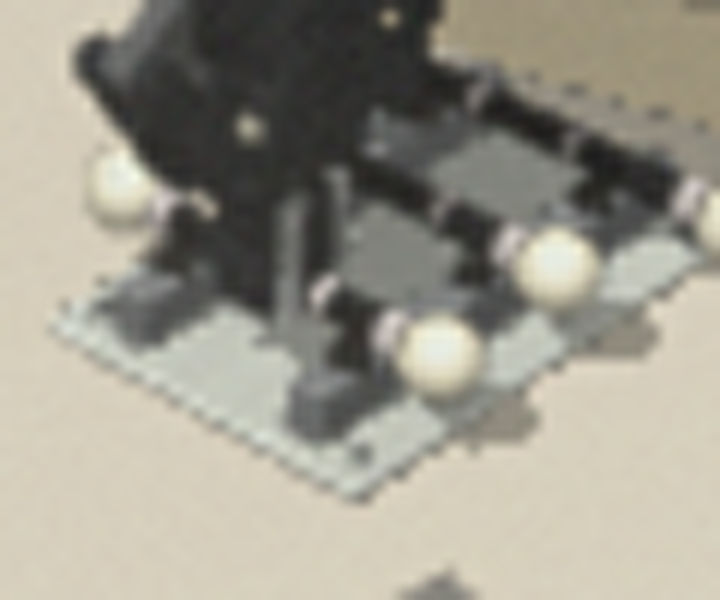

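```bash
python3 - <<'E'
from h import *
from scipy.optimize import least_squares
c=dict(np.load('pics/w8.npz'));B=dict(np.load('pics/side8.npz'))
R=Ro.from_rotvec(c['r']).as_matrix()
far=(np.array([265,84])+.5)/2.7-.5+[160,140]; 
# near ball: visible; circle ~ centre (264,497)
near=(np.array([264,497])+.5)/2.7-.5+[160,140]
sb=(np.array([[122,186],[440,356]])+.5)/12-.5+np.array([290,150])
def pts(v):
    a,e,h,y=v; o=np.array([e,y,-.010+h]); d=np.array([np.cos(a),0,-np.sin(a)])*.05
    return (np.array([o+d,o-d])@R.T)+c['p']
def f(v):
    X=pts(v); w=wproj(c,c['p'],c['r'],X)
    return np.r_[(w[0]-far),(w[1]-near),(proj(B,X)-sb).ravel(),v[2:3]/.002]
s=least_squares(f,[.15,0,0,0]);print(np.degrees(s.x[0]),s.x[1:]*1000,s.fun.round(1))
X=pts(s.x);print(X.round(4)); d=X[0]-X[1];print(np.degrees(np.arcsin(d[2]/.1)),np.degrees(np.arctan2(d[1],d[0])),X.mean(0).round(4))
# same side-cam sanity: spare-bar right ball z
print(s.x)
E
```

```text
5.676350834047865 [ 0.730281  -0.1903446  0.7340505] [-0.2  0.1  0.3 -0.1 -0.   0.4 -0.2 -0.5 -0.1]
[[ 0.5431 -0.2493  0.0291]
 [ 0.4471 -0.2217  0.032 ]]
-1.690513299221543 -15.99079939046734 [ 0.4951 -0.2355  0.0305]
[ 0.09907101  0.00073028 -0.00019034  0.00073405]
```

```bash
python3 -m crank '[{"travel":[0,0,-0.1],"twist":[0,0.015,0]},{"travel":[0,0,-0.1],"twist":[0,0.028,0]},{"travel":[0,0,-0.05],"twist":[0,0.028,0]},{"travel":[0,0,0],"twist":[0,0.028,0]},{"travel":[0,0,0],"twist":[0,0.028,0]}]'
python3 - <<'E'
from h import *
rel([])
E
```

```text
t: 9.7
position: [0.4936, -0.2343, 0.0205]
tcp_rot: [-3.094, 0.434, 0.155]
force: [-0.4, 1.5, 10.9]
finger_gap: 0.103
t 9.7 pos [ 0.4936 -0.2343  0.0205] F [-0.4  1.5 10.9] T [ 0.46  0.49 -0.02] gap 0.103
```

```bash
python3 -m crank '[{"travel":[0,0,-0.04],"twist":[0,0,0]},{"travel":[0,0,-0.04],"twist":[0,0,0]}]'; python3 -m crank '[{"travel":[0,0,-0.04],"twist":[0,0,0]},{"travel":[0,0,-0.04],"twist":[0,0,0]},{"travel":[0,0,-0.04],"twist":[0,0,0]},{"travel":[0,0,-0.04],"twist":[0,0,0]}]' 3.0
python3 - <<'E'
from h import *
s=bot.read_state()
rel([])
c=bot.capture('wrist'); c['p']=s['position'];c['r']=s['tcp_rot'];np.savez('pics/w9.npz',**c); save('w9',cv2.resize(cv2.convertScaleAbs(c['img'][140:360,160:360],alpha=1.4),None,fx=2.7,fy=2.7,interpolation=cv2.INTER_CUBIC))
E
```

```text
t: 9.9
position: [0.4936, -0.2343, 0.0207]
tcp_rot: [-3.094, 0.434, 0.155]
force: [-0.6, 0.9, 7.9]
finger_gap: 0.1
t: 10.3
position: [0.4926, -0.2344, 0.02]
tcp_rot: [-3.093, 0.435, 0.158]
force: [0.3, 0.6, -0.3]
finger_gap: 0.349
t 10.3 pos [ 0.4926 -0.2344  0.02  ] F [ 0.3  0.6 -0.3] T [ 0.01 -0.11  0.05] gap 0.349
```

View pics/w9.png

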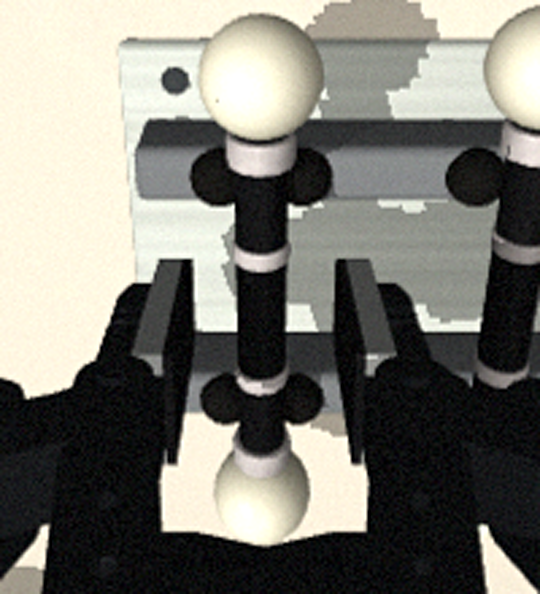

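```bash
python3 - <<'E'
from h import *
c=dict(np.load('pics/w5.npz'))
X=wplane(c,np.array([[614,171],[558,397],[586,276],[577,328],[498,194],[477,370]])/1.5,.030)
print(X.round(4)); 
M=np.array([X[:2].mean(0),X[2:4].mean(0),X[4:].mean(0)]);print(M.round(4),np.linalg.norm(X[0]-X[1]),np.linalg.norm(X[2]-X[3]))
print('u',(M[:,:2]@[.9613,-.2756]).round(4),'n',(M[:,:2]@[.2756,.9613]).round(4))
d=X[0]-X[1];print(np.degrees(np.arctan2(d[1],d[0])))
E
```

```text
[[ 0.5278 -0.3485  0.03  ]
 [ 0.403  -0.3129  0.03  ]
 [ 0.4787 -0.3335  0.03  ]
 [ 0.4487 -0.327   0.03  ]
 [ 0.5316 -0.2978  0.03  ]
 [ 0.4355 -0.2709  0.03  ]]
[[ 0.4654 -0.3307  0.03  ]
 [ 0.4637 -0.3302  0.03  ]
 [ 0.4836 -0.2843  0.03  ]] 0.12978709080548004 0.03072521876000403
u [0.5385 0.5367 0.5432] n [-0.1896 -0.1897 -0.1401]
-15.930610500082102
```

```bash
python3 - <<'E'
from h import *
p=bot.read_state()['position'];U=np.array([0,0,1])
m=np.array([.4646,-.3305,.0295]); z=Rt(-16,-18)[:,2]
rel([(p+.03*U,-16,-5.7),(p+.09*U,-16,-5.7),(m+.012*z-.07*z,-16,-18)])
E
```

```text
t 10.35 pos [ 0.4926 -0.2345  0.0201] F [ 0.3 -0.  -0.2] T [-0.08 -0.11 -0.01] gap 0.351
travel [-0.3, 0.0, -2.98] twist [0.0, 0.002, -0.0]
travel [-0.91, 0.0, -8.95] twist [0.0, 0.002, -0.0]
travel [1.08, 10.0, -6.6] twist [0.0, -0.213, -0.0]
```

```bash
python3 -m crank '[{"travel":[-0.1,0,-1],"twist":[0,0,0]},{"travel":[-0.3,0,-3],"twist":[0,0,0]},{"travel":[-0.7,0,-6],"twist":[0,0,0]},{"travel":[-0.9,0,-9],"twist":[0,0,0]},{"travel":[-0.2,3.3,-8.2],"twist":[0,-0.07,0]},{"travel":[0.5,6.6,-7.4],"twist":[0,-0.14,0]},{"travel":[1.1,10,-6.6],"twist":[0,-0.213,0]},{"travel":[1.1,10,-6.6],"twist":[0,-0.213,0]},{"travel":[1.1,10,-6.6],"twist":[0,-0.213,0]},{"travel":[1.1,10,-6.6],"twist":[0,-0.213,0]}]' 4.0 35
python3 - <<'E'
from h import *
m=np.array([.4646,-.3305,.0295]); z=Rt(-16,-18)[:,2]
rel([(m+.012*z,-16,-18)])
s=bot.read_state(); print(s['joint_pos'].round(2))
c=bot.capture('wrist'); c['p']=s['position'];c['r']=s['tcp_rot'];np.savez('pics/w10.npz',**c); save('w10',cv2.resize(c['img'],(768,576)))
E
```

```text
t: 11.35
position: [0.4826, -0.3341, 0.0854]
tcp_rot: [-3.031, 0.424, 0.479]
force: [0.5, 0.5, 0.0]
finger_gap: 0.469
t 11.35 pos [ 0.4826 -0.3341  0.0854] F [0.5 0.5 0. ] T [-0.06 -0.26 -0.03] gap 0.469
travel [-0.02, 0.15, 7.08] twist [-0.0, -0.001, 0.001]
[ 0.59  0.67 -0.17  1.64  0.17  1.16 -1.51]
```

View pics/w10.png

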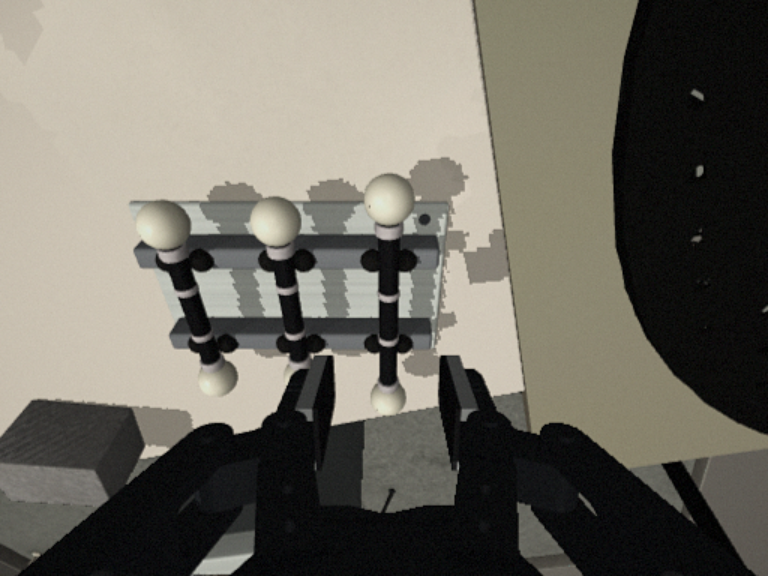

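```bash
python3 - <<'E'
from h import *
c=dict(np.load('pics/w10.npz'))
print(wproj(c,c['p'],c['r'],np.array([[.4646,-.3305,.0295]]))*1.5)
X=wplane(c,np.array([[389,201],[388,398],[388.5,298],[388,343]])/1.5,.0297);print(X.round(4),X[:2].mean(0),X[2:].mean(0),np.linalg.norm(X[0]-X[1]))
rel([(X[2:].mean(0)*.6+X[:2].mean(0)*.4+.012*Rt(-16,-18)[:,2],-16,-18)])
E
```

```text
[[388.00612587 316.56497044]]
[[ 0.5268 -0.3486  0.0297]
 [ 0.402  -0.3128  0.0297]
 [ 0.4764 -0.3341  0.0297]
 [ 0.4466 -0.3254  0.0297]] [ 0.46439114 -0.33065929  0.0297    ] [ 0.46150434 -0.32974999  0.0297    ] 0.12988210322895535
t 11.4 pos [ 0.4827 -0.334   0.0856] F [-0.5  0.4 -0.3] T [ 0.02 -0.37 -0.02] gap 0.469
travel [-0.22, 0.18, 7.14] twist [-0.0, -0.001, 0.002]
```

```bash
python3 -m crank '[{"travel":[-0.1,0.1,2.5],"twist":[0,0,0]},{"travel":[-0.1,0.1,4.5],"twist":[0,0,0]},{"travel":[-0.1,0.1,6],"twist":[0,0,0]},{"travel":[-0.1,0.1,6.7],"twist":[0,0,0]},{"travel":[-0.1,0.1,7.1],"twist":[0,0,0]},{"travel":[-0.1,0.1,7.1],"twist":[0,0,0]},{"travel":[-0.1,0.1,7.1],"twist":[0,0,0]}]'
python3 - <<'E'
from h import *
m=np.array([.4640,-.3303,.0295]); z=Rt(-16,-18)[:,2]
rel([(m+.012*z,-16,-18)])
s=bot.read_state()
c=bot.capture('wrist'); c['p']=s['position'];c['r']=s['tcp_rot'];np.savez('pics/w11.npz',**c); save('w11',cv2.resize(c['img'],(768,576)))
E
```

```text
t: 12.1
position: [0.4607, -0.3303, 0.0183]
tcp_rot: [-3.032, 0.426, 0.478]
force: [-0.3, 0.4, 0.4]
finger_gap: 0.472
t 12.1 pos [ 0.4607 -0.3303  0.0183] F [-0.3  0.4  0.4] T [-0.07 -0.31 -0.  ] gap 0.472
travel [-0.05, -0.09, 0.04] twist [0.0, -0.001, 0.0]
```

View pics/w11.png

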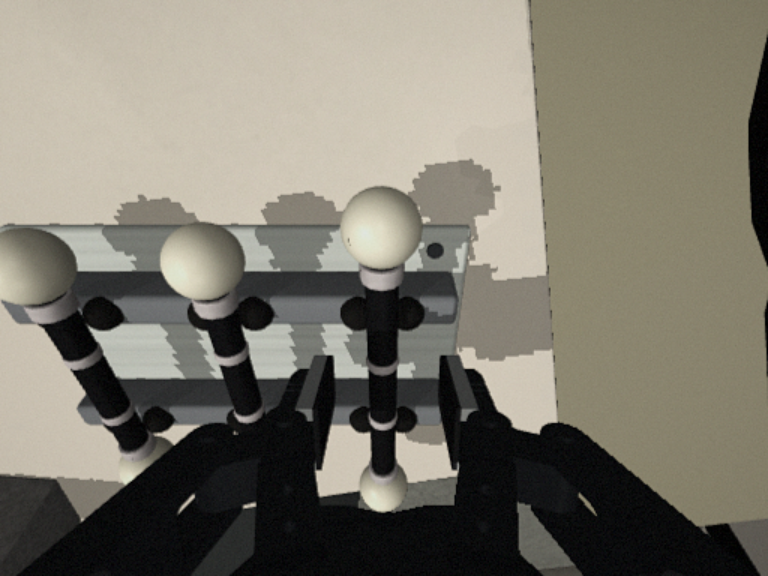

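```bash
python3 -m crank '[{"travel":[0,-0.13,0],"twist":[0,0,0]},{"travel":[0,-0.13,0],"twist":[0,0,0]},{"travel":[0,-0.13,0],"twist":[0,0,0]}]'
python3 - <<'E'
from h import *
m=np.array([.4640,-.3303,.0295]); z=Rt(-16,-18)[:,2]
rel([(m+.012*z,-16,-18)])
s=bot.read_state()
c=bot.capture('wrist'); c['p']=s['position'];c['r']=s['tcp_rot'];np.savez('pics/w12.npz',**c); save('w12',cv2.resize(c['img'],(768,576)))
R=Ro.from_rotvec(c['r']).as_matrix(); a=np.radians(18)
for e in(-.015,0,.015): print(wproj(c,c['p'],c['r'],(c['p']+R@np.array([e*np.cos(a),0,-.012-e*np.sin(a)]))[None])*1.5)
E
```

```text
t: 12.45
position: [0.4605, -0.3288, 0.0178]
tcp_rot: [-3.031, 0.426, 0.48]
force: [-0.3, -1.0, 1.1]
finger_gap: 0.466
t 12.45 pos [ 0.4605 -0.3288  0.0178] F [-0.3 -1.   1.1] T [-0.1  -0.26 -0.05] gap 0.466
travel [-0.0, 0.04, -0.02] twist [0.0, -0.0, 0.0]
[[384.61780279 416.80512264]]
[[384.49979722 390.88633955]]
[[384.3668322  361.68185595]]
```

View pics/w12.png

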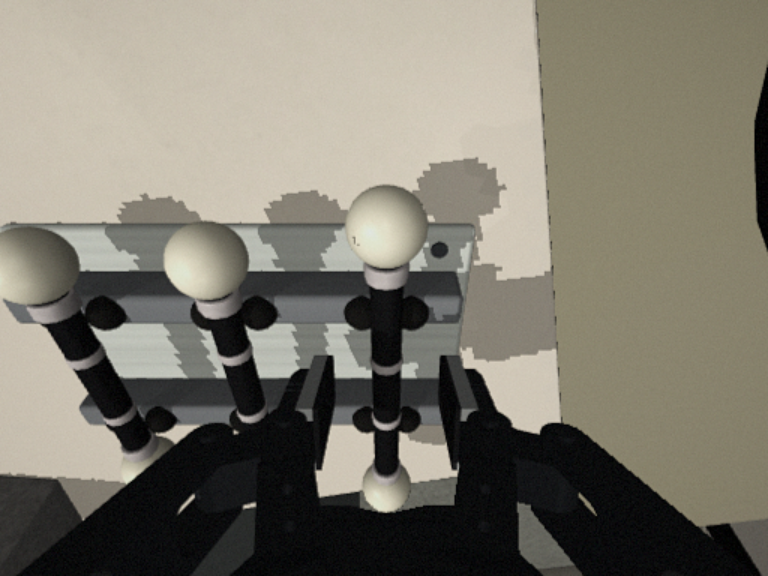

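```bash
python3 -m crank '[{"travel":[-0.19,0,0.06],"twist":[0,0,0]},{"travel":[-0.19,0,0.06],"twist":[0,0,0]},{"travel":[-0.19,0,0.06],"twist":[0,0,0]}]'; python3 -m crank '[{"travel":[0,0,0],"twist":[0,0,0]},{"travel":[0,0,0],"twist":[0,0,0]},{"travel":[0,0,0],"twist":[0,0,0]},{"travel":[0,0,0],"twist":[0,0,0]},{"travel":[0,0,0],"twist":[0,0,0]},{"travel":[0,0,0],"twist":[0,0,0]}]' 0.3 50
python3 - <<'E'
from h import *
s=bot.read_state(); p=s['position']
U=np.array([0,0,1])
# rack place 4 from nest-ball triangulation
L=np.array([[.4859,.0948],[.4716,.1423],[.4575,.191],[.4436,.2393]]);Up=np.array([[.5946,.1257],[.5812,.174],[.5665,.2223]])
d=np.array([np.cos(np.radians(16.1)),np.sin(np.radians(16.1))]); n=np.array([-d[1],d[0]])
pts=np.r_[L,Up]; print('along',(pts@d).round(4),'across',(pts@n).round(4))
rel([(p+.03*U,-16,-18),(p+.12*U,-16,-18),((.53,0,.22),0,-3)])
E
```

```text
t: 12.8
position: [0.4583, -0.3283, 0.0177]
tcp_rot: [-3.031, 0.426, 0.48]
force: [-0.1, -0.3, -1.1]
finger_gap: 0.468
t: 13.4
position: [0.4585, -0.3283, 0.0177]
tcp_rot: [-3.031, 0.426, 0.48]
force: [0.7, 0.4, 1.2]
finger_gap: 0.098
along [0.4931 0.4926 0.4925 0.4926 0.6061 0.6067 0.6059] across [-0.0437  0.0059  0.0566  0.1069 -0.0441  0.006   0.0565]
t 13.4 pos [ 0.4585 -0.3283  0.0177] F [0.7 0.4 1.2] T [ 0.   -0.26 -0.02] gap 0.098
travel [-0.93, 0.0, -2.85] twist [0.0, -0.0, 0.0]
travel [-3.71, 0.0, -11.41] twist [0.0, -0.0, 0.0]
travel [-8.32, -33.52, -18.57] twist [-0.051, 0.26, -0.275]
```

```bash
cat >> h.py <<'E'
d16=np.array([np.cos(np.radians(16.1)),np.sin(np.radians(16.1)),0]); nb=np.array([-.5*d16[0],-.5*d16[1],np.cos(np.pi/6)]); ub=np.array([np.cos(np.pi/6)*d16[0],np.cos(np.pi/6)*d16[1],.5])
m4=np.array([.4984,.2549,.0808])
def tgt(h,th=12.,mt=np.array([0,0,-.012]),psi=16.1,off=np.zeros(3)):
    return (m4+h*nb+off-Rt(psi,th)@mt,psi,th)
E
python3 - <<'E'
from h import *
p=bot.read_state()['position']
U=np.array([0,0,1])
rel([(p+.03*U,-16,-18),(p+.10*U,-16,-18),((.51,0,.22),0,-3),tgt(.07)])
E
```

```text
t 13.4 pos [ 0.4585 -0.3283  0.0177] F [0.7 0.4 1.2] T [ 0.   -0.26 -0.02] gap 0.098
travel [-0.93, 0.0, -2.85] twist [0.0, -0.0, 0.0]
travel [-3.09, 0.0, -9.51] twist [0.0, -0.0, 0.0]
travel [-10.15, -32.97, -17.98] twist [-0.051, 0.26, -0.275]
travel [-17.72, -55.43, -6.03] twist [-0.029, 0.51, -0.566]
```

```bash
python3 -m crank '[{"travel":[-0.3,0,-1],"twist":[0,0,0]},{"travel":[-0.9,0,-2.85],"twist":[0,0,0]},{"travel":[-2,0,-6],"twist":[0,0,0]},{"travel":[-3.1,0,-9.5],"twist":[0,0,0]},{"travel":[-4,-4.1,-10.5],"twist":[-0.006,0.03,-0.03]},{"travel":[-4.9,-8.2,-11.6],"twist":[-0.013,0.06,-0.07]},{"travel":[-5.7,-12.3,-12.7],"twist":[-0.02,0.1,-0.1]},{"travel":[-6.6,-16.5,-13.7],"twist":[-0.025,0.13,-0.14]},{"travel":[-7.5,-20.6,-14.8],"twist":[-0.03,0.16,-0.17]},{"travel":[-8.4,-24.7,-15.8],"twist":[-0.04,0.2,-0.2]},{"travel":[-9.3,-28.8,-16.9],"twist":[-0.045,0.23,-0.24]},{"travel":[-10.1,-33,-18],"twist":[-0.05,0.26,-0.275]},{"travel":[-11.5,-37,-17],"twist":[-0.045,0.31,-0.33]},{"travel":[-13,-41,-15],"twist":[-0.04,0.355,-0.39]},{"travel":[-14.5,-45,-13],"twist":[-0.038,0.4,-0.44]},{"travel":[-16,-49.5,-10.5],"twist":[-0.034,0.45,-0.5]},{"travel":[-17.2,-53.5,-8],"twist":[-0.03,0.49,-0.54]},{"travel":[-17.7,-55.4,-6],"twist":[-0.029,0.51,-0.566]},{"travel":[-17.7,-55.4,-6],"twist":[-0.029,0.51,-0.566]},{"travel":[-17.7,-55.4,-6],"twist":[-0.029,0.51,-0.566]}]'
python3 -m crank '[{"travel":[0,0,0],"twist":[0,0,0]},{"travel":[0,0,0],"twist":[0,0,0]}]'
python3 - <<'E'
from h import *
rel([tgt(.07),tgt(.03)])
s=bot.read_state(); print(s['joint_pos'].round(2))
c=bot.capture('wrist'); c['p']=s['position'];c['r']=s['tcp_rot'];np.savez('pics/w13.npz',**c); save('w13',cv2.resize(c['img'],(768,576)))
for n,(x0,y0,x1,y1) in (('scene',(220,100,340,210)),('side',(150,150,300,310))):
    d=bot.capture(n); np.savez('pics/%s13.npz'%n,**d); save(n+'13',cv2.resize(d['img'][y0:y1,x0:x1],None,fx=4 if n=='side' else 6,fy=4 if n=='side' else 6,interpolation=cv2.INTER_CUBIC)[:600])
E
```

```text
t: 15.4
position: [0.4666, 0.2455, 0.1293]
tcp_rot: [-3.065, -0.436, -0.321]
force: [1.0, -0.7, -1.4]
finger_gap: 0.094
t: 15.6
position: [0.4683, 0.2443, 0.1301]
tcp_rot: [-3.066, -0.429, -0.325]
force: [0.1, 0.0, -1.9]
finger_gap: 0.093
t 15.6 pos [0.4683 0.2443 0.1301] F [ 0.1  0.  -1.9] T [-0.08  0.3  -0.01] gap 0.093
travel [-0.07, -0.18, 0.03] twist [0.001, -0.002, -0.003]
travel [1.16, -0.19, 3.83] twist [0.001, -0.002, -0.003]
[-0.21  0.32 -0.51  2.12  0.44  0.58 -2.32]
```

View pics/w13.png

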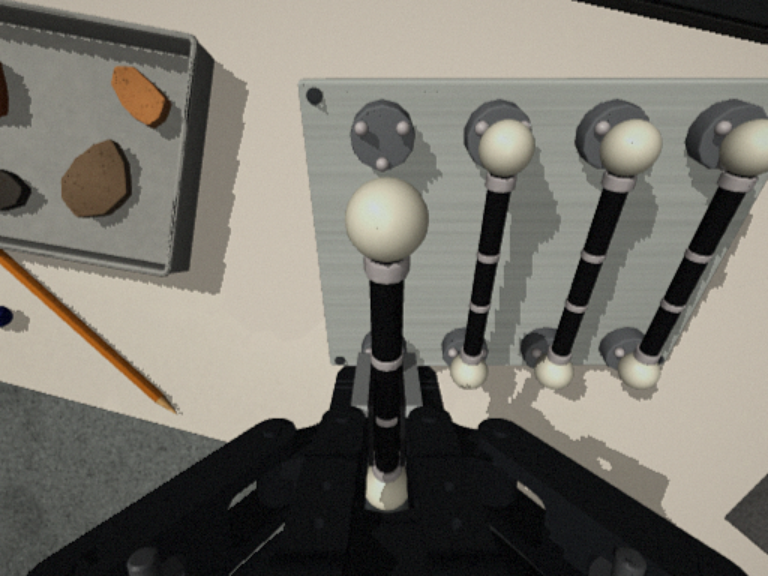

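View pics/scene13.png

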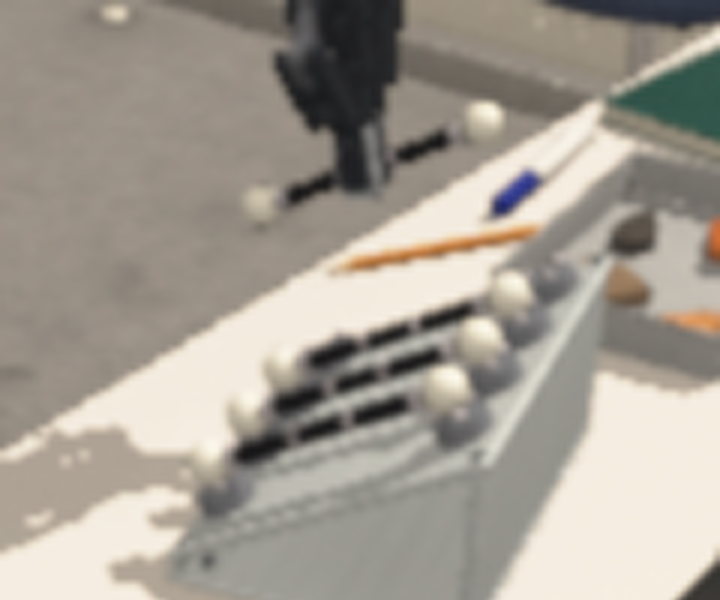

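View pics/side13.png

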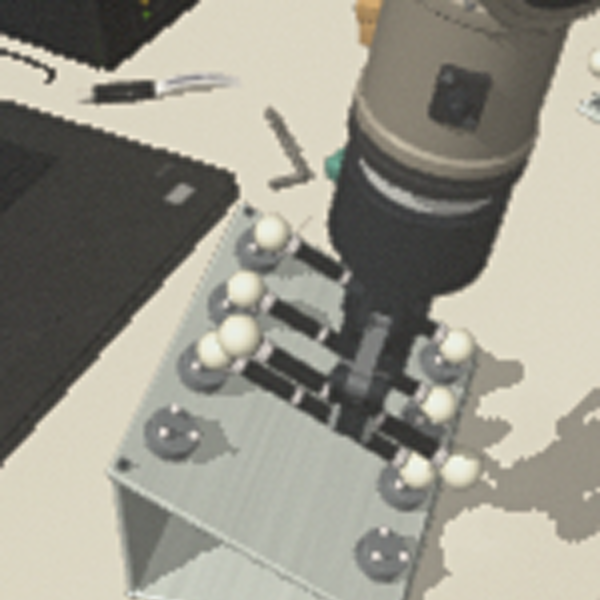

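```bash
cat > fit.py <<'E'
from h import *
from scipy.optimize import least_squares
def fit(c,obs,half=.065,h0=-.012,a0=.3,sh=.002):
    "obs: list of (cam or 'w', end +1/-1, pixel)"
    R=Ro.from_rotvec(c['r']).as_matrix()
    def pts(v):
        a,e,h,y,w=v;o=np.array([e,y,h0+h]);d=np.array([np.cos(a)*np.cos(w),np.cos(a)*np.sin(w),-np.sin(a)])*half
        return {1:c['p']+R@(o+d),-1:c['p']+R@(o-d)}
    def f(v):
        X=pts(v);r=[]
        for cam,e,px in obs:
            q=wproj(c,c['p'],c['r'],X[e][None])[0] if cam is None else proj(cam,X[e][None])[0]
            r+=list(q-px)
        return np.r_[r,v[2]/sh,v[4]/.01]
    s=least_squares(f,[a0,0,0,0,0]);X=pts(s.x);d=X[1]-X[-1]
    print('alpha',np.degrees(s.x[0]).round(2),'e,h,y mm',(s.x[1:4]*1e3).round(2),'yaw in tool',np.degrees(s.x[4]).round(2),'res',s.fun.round(1))
    mid=(X[1]+X[-1])/2
    print('mid',mid.round(4),'slope',np.degrees(np.arcsin(d[2]/np.linalg.norm(d))).round(2),'yaw',np.degrees(np.arctan2(d[1],d[0])).round(2))
    e=mid-m4; print('mid rel m4: along',(e@ub).round(4),'across',(e@np.cross(nb,ub)).round(4),'normal',(e@nb).round(4))
    return s.x,X
E
python3 - <<'E'
from fit import *
c=dict(np.load('pics/w13.npz'));A=dict(np.load('pics/scene13.npz'));B=dict(np.load('pics/side13.npz'))
fz=lambda p,f,o:(np.array(p)+.5)/f-.5+np.array(o)
obs=[(None,1,np.array([387,220])/1.5),(None,-1,np.array([387,487])/1.5),(A,1,fz([484,121],6,[220,100])),(A,-1,fz([262,203],6,[220,100])),(B,1,fz([238,335],4,[150,150])),(B,-1,fz([461,470],4,[150,150]))]
fit(c,obs)
nc=np.array([m4+.065*ub-.0095*nb,m4-.065*ub-.0095*nb])
print('side pred',(proj(B,nc)-[150,150])*4+1.5,'obs mean',np.mean([[176,411],[152,436],[192,436]],0),np.mean([[388,535],[366,558],[403,557]],0))
print('wrist pred',wproj(c,c['p'],c['r'],nc)*1.5,'obs',np.mean([[361,128],[403,128],[381,163]],0))
E
```

```text
alpha 16.81 e,h,y mm [ 1.97 -1.16  0.83] yaw in tool 0.06 res [-0.1  0.  -0.3 -0.4 -0.3  0.7 -0.5 -0.1  0.3  0.3  0.3 -1.2 -0.6  0.1]
mid [0.4677 0.2433 0.1434] slope 28.9 yaw 15.89
mid rel m4: along 0.0029 across -0.0026 normal 0.0706
side pred [[176.16798208 425.36900348]
 [386.71227085 547.24073438]] obs mean [173.33333333 427.66666667] [385.66666667 550.        ]
wrist pred [[379.5674703  140.12329402]
 [382.25628859 358.31088274]] obs [381.66666667 139.66666667]
```

```bash
python3 - <<'E'
from fit import *
c=dict(np.load('pics/w13.npz'));B=dict(np.load('pics/side13.npz'));A0=dict(np.load('pics/scene0.npz'));B0=dict(np.load('pics/side0.npz'))
fz=lambda p,f,o:(np.array(p)+.5)/f-.5+np.array(o)
ou=fz(np.mean([[176,411],[152,436],[192,436]],0),4,[150,150]);ol=fz(np.mean([[388,535],[366,558],[403,557]],0),4,[150,150]);ow=np.array([381.67,139.67])/1.5
vb=np.cross(nb,ub)
def f(v,ws=1,ww=1):
    m=m4+v[0]*ub+v[1]*vb+v[2]*nb; n=np.array([m+.065*ub-.0095*nb,m-.065*ub-.0095*nb]);q=proj(B,n)
    return np.r_[(q[0]-ou)*ws,(q[1]-ol)*ws,(wproj(c,c['p'],c['r'],n[:1])[0]-ow)*ww,v[2]/.001]
for ws,ww in((1,1),(1,0),(0,1)):
    s=least_squares(f,[0,0,0],args=(ws,ww));print('along,across,normal mm',(s.x*1e3).round(2),s.fun.round(2))
E
```

```text
along,across,normal mm [ 0.03 -0.62 -0.52] [ 0.69 -0.67  0.2  -0.81 -0.42 -0.01 -0.52]
along,across,normal mm [0.5  2.14 0.01] [ 0.15  0.04 -0.17 -0.03 -0.   -0.    0.01]
along,across,normal mm [ 0.18 -0.89  0.  ] [ 0. -0.  0. -0. -0.  0.  0.]
```

```bash
python3 - <<'E'
from h import *
mt=np.array([.002,0,-.0132])
rel([tgt(h,13.2,mt) for h in(.04,.02,.012)])
E
```

```text
t 15.75 pos [0.4678 0.2447 0.1298] F [ 0.3 -0.1 -2. ] T [-0.11  0.27 -0.02] gap 0.096
travel [0.72, -0.13, 2.98] twist [0.0, 0.02, -0.002]
travel [1.33, -0.13, 4.88] twist [0.0, 0.02, -0.002]
travel [1.58, -0.14, 5.65] twist [0.0, 0.02, -0.002]
```

```bash
python3 -m crank '[{"travel":[0.3,-0.1,1.3],"twist":[0,0.02,0]},{"travel":[0.7,-0.13,3],"twist":[0,0.02,0]},{"travel":[1.0,-0.13,4],"twist":[0,0.02,0]},{"travel":[1.3,-0.13,4.9],"twist":[0,0.02,0]},{"travel":[1.48,-0.13,5.35],"twist":[0,0.02,0]},{"travel":[1.48,-0.13,5.35],"twist":[0,0.02,0]},{"travel":[1.48,-0.13,5.35],"twist":[0,0.02,0]},{"travel":[1.48,-0.13,5.35],"twist":[0,0.02,0]}]'
python3 - <<'E'
from h import *
mt=np.array([.002,0,-.0132])
rel([tgt(h,13.2,mt) for h in(.015,.005,.002,0)])
s=bot.read_state(); print(s['joint_pos'].round(2))
c=bot.capture('wrist'); c['p']=s['position'];c['r']=s['tcp_rot'];np.savez('pics/w14.npz',**c); save('w14',cv2.resize(c['img'],(768,576)))
for n,(x0,y0,x1,y1) in (('scene',(230,115,330,195)),('side',(170,190,280,315))):
    d=bot.capture(n); np.savez('pics/%s14.npz'%n,**d); k=4.8 if n=='side' else 7; save(n+'14',cv2.resize(d['img'][y0:y1,x0:x1],None,fx=k,fy=k,interpolation=cv2.INTER_CUBIC))
E
```

```text
t: 16.55
position: [0.4914, 0.2541, 0.0805]
tcp_rot: [-3.058, -0.433, -0.354]
force: [0.8, -0.7, -1.3]
finger_gap: 0.091
t 16.55 pos [0.4914 0.2541 0.0805] F [ 0.8 -0.7 -1.3] T [-0.08  0.35  0.04] gap 0.091
travel [0.05, 0.12, 0.01] twist [-0.001, 0.0, 0.0]
travel [0.34, 0.12, 0.97] twist [-0.001, 0.0, 0.0]
travel [0.42, 0.12, 1.26] twist [-0.001, 0.0, 0.0]
travel [0.48, 0.12, 1.45] twist [-0.001, 0.0, 0.0]
[-0.29  0.42 -0.42  2.12  0.57  0.48 -2.44]
```

View pics/w14.png

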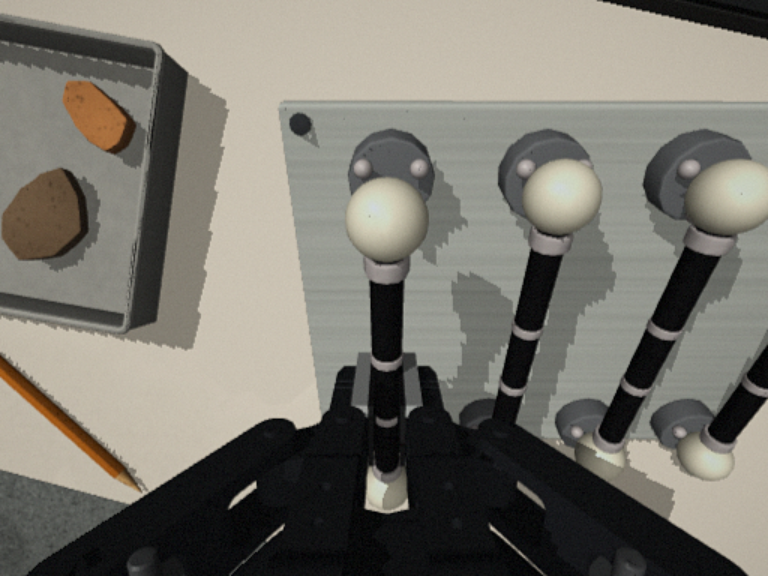

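View pics/scene14.png

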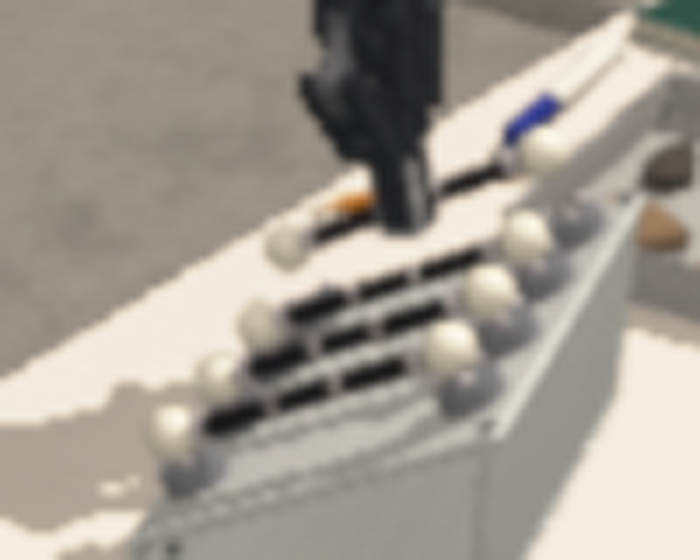

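View pics/side14.png

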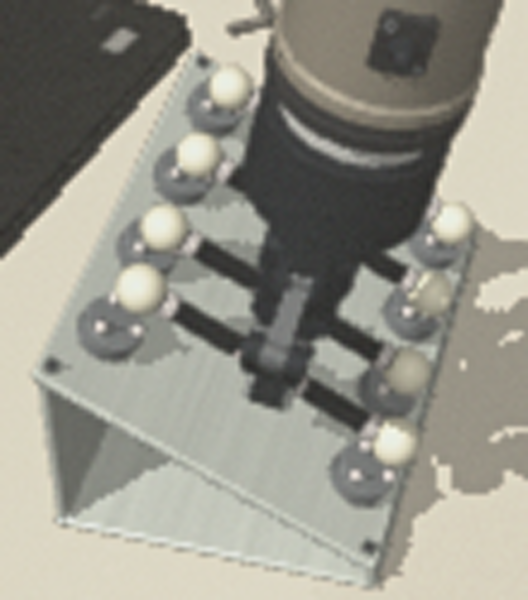

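```bash
python3 - <<'E'
from fit import *
c=dict(np.load('pics/w14.npz'));A=dict(np.load('pics/scene14.npz'));B=dict(np.load('pics/side14.npz'))
fz=lambda p,f,o:(np.array(p)+.5)/f-.5+np.array(o)
obs=[(None,1,np.array([387,220])/1.5),(None,-1,np.array([387,488])/1.5),(A,1,fz([547,147],7,[230,115])),(A,-1,fz([289,243],7,[230,115])),(B,1,fz([141,288],4.8,[170,190])),(B,-1,fz([394,441],4.8,[170,190]))]
fit(c,obs); fit(c,obs[:4]); fit(c,obs[2:],sh=.01)
E
```

```text
alpha 16.82 e,h,y mm [ 2.11 -1.88  0.87] yaw in tool 0.02 res [-0.1 -0.  -0.2 -0.5 -0.8  0.9 -0.6 -0.3 -0.2  0.1  0.6 -0.6 -0.9  0. ]
mid [0.4906 0.2529 0.0945] slope 30.01 yaw 16.08
mid rel m4: along -0.0001 across 0.0003 normal 0.0159
alpha 16.72 e,h,y mm [ 2.07 -1.86  0.91] yaw in tool -0.02 res [-0.1 -0.1 -0.  -0.3 -0.8  0.9 -0.6 -0.3 -0.9 -0. ]
mid [0.4906 0.2529 0.0945] slope 29.92 yaw 16.12
mid rel m4: along -0.0002 across 0.0002 normal 0.0159
alpha 18.16 e,h,y mm [ 2.8  -2.19 -0.38] yaw in tool -0.03 res [-0.7  0.2 -0.1 -0.1 -0.3 -0.  -0.2  0.  -0.2 -0.1]
mid [0.4908 0.2543 0.095 ] slope 31.36 yaw 16.13
mid rel m4: along 0.0006 across 0.0015 normal 0.016
```

```bash
python3 -m crank '[{"travel":[0.1,0.12,0.3],"twist":[0,0,0]},{"travel":[0.2,0.12,0.6],"twist":[0,0,0]},{"travel":[0.28,0.12,0.85],"twist":[0,0,0]},{"travel":[0.33,0.12,0.98],"twist":[0,0,0]},{"travel":[0.33,0.12,0.98],"twist":[0,0,0]},{"travel":[0.33,0.12,0.98],"twist":[0,0,0]}]'
python3 - <<'E'
from h import *
mt=np.array([.002,0,-.0135])
rel([tgt(h,13.2,mt) for h in(.005,.002,0,-.001)])
s=bot.read_state()
c=bot.capture('wrist'); c['p']=s['position'];c['r']=s['tcp_rot'];np.savez('pics/w15.npz',**c); save('w15',cv2.resize(c['img'],(768,576)))
d=bot.capture('side');np.savez('pics/side15.npz',**d); save('side15',cv2.resize(d['img'][230:310,180:270],None,fx=7,fy=7,interpolation=cv2.INTER_CUBIC))
E
```

```text
t: 17.3
position: [0.4968, 0.2544, 0.0712]
tcp_rot: [-3.059, -0.433, -0.353]
force: [0.3, -0.8, -1.1]
finger_gap: 0.092
t 17.3 pos [0.4968 0.2544 0.0712] F [ 0.3 -0.8 -1.1] T [-0.09  0.27 -0.05] gap 0.092
travel [0.04, -0.01, -0.03] twist [-0.0, 0.001, 0.0]
travel [0.12, -0.01, 0.26] twist [-0.0, 0.001, 0.0]
travel [0.18, -0.01, 0.45] twist [-0.0, 0.001, 0.0]
travel [0.21, -0.01, 0.55] twist [-0.0, 0.001, 0.0]
```

View pics/w15.png

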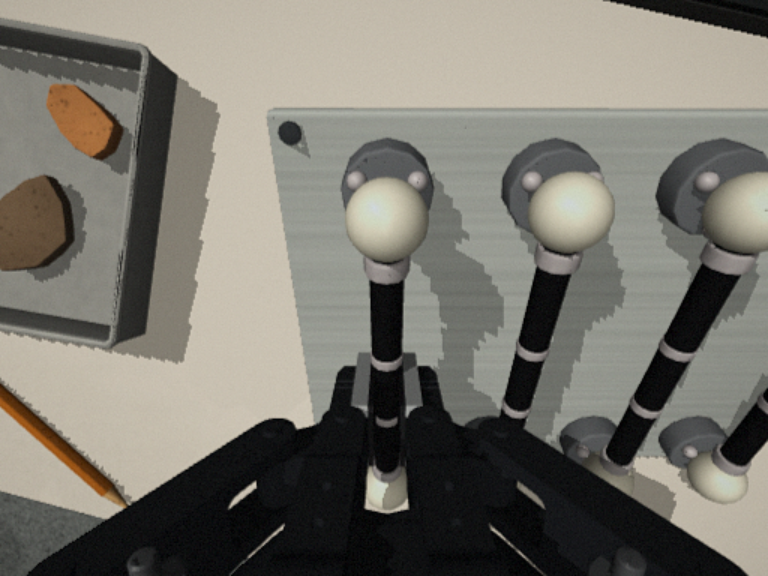

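View pics/side15.png

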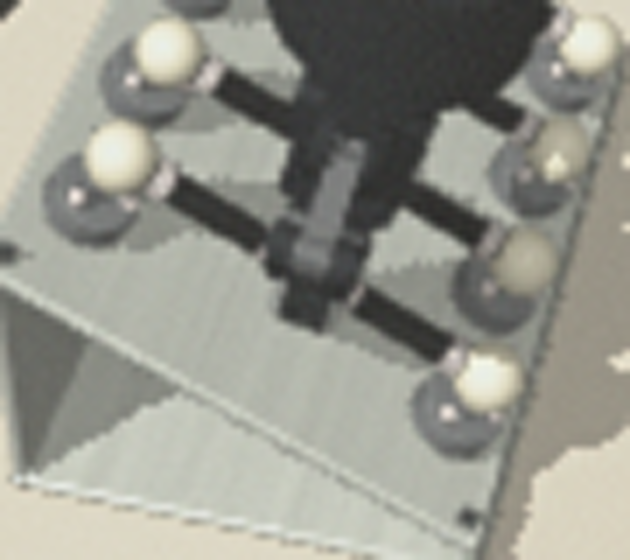

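```bash
python3 -m crank '[{"travel":[0.05,-0.01,0.1],"twist":[0,0,0]},{"travel":[0.08,-0.01,0.18],"twist":[0,0,0]},{"travel":[0.11,-0.01,0.25],"twist":[0,0,0]},{"travel":[0.11,-0.01,0.25],"twist":[0,0,0]}]'; python3 -m crank '[{"travel":[0.02,0,0.06],"twist":[0,0,0]},{"travel":[0.03,0,0.1],"twist":[0,0,0]},{"travel":[0.03,0,0.1],"twist":[0,0,0]}]'
python3 - <<'E'
from h import *
mt=np.array([.002,0,-.0135])
rel([tgt(h,13.2,mt) for h in(.002,0,-.001)])
E
```

```text
t: 17.8
position: [0.4984, 0.2549, 0.069]
tcp_rot: [-3.059, -0.433, -0.353]
force: [-1.0, -0.4, -1.8]
finger_gap: 0.095
t: 18.1
position: [0.4989, 0.255, 0.0682]
tcp_rot: [-3.059, -0.433, -0.353]
force: [-0.6, -0.2, -0.4]
finger_gap: 0.09
t 18.1 pos [0.4989 0.255  0.0682] F [-0.6 -0.2 -0.4] T [-0.13  0.39 -0.1 ] gap 0.09
travel [-0.02, -0.01, -0.08] twist [-0.0, 0.001, 0.0]
travel [0.04, -0.01, 0.11] twist [-0.0, 0.001, 0.0]
travel [0.07, -0.01, 0.2] twist [-0.0, 0.001, 0.0]
```

```bash
python3 -m crank '[{"travel":[0.015,0,0.05],"twist":[0,0,0]},{"travel":[0.03,0,0.1],"twist":[0,0,0]},{"travel":[0.03,0,0.1],"twist":[0,0,0]}]'; python3 -m crank '[{"travel":[0.01,0,0.04],"twist":[0,0,0]},{"travel":[0.015,0,0.06],"twist":[0,0,0]},{"travel":[0.015,0,0.06],"twist":[0,0,0]}]'
python3 - <<'E'
from h import *
mt=np.array([.002,0,-.0135])
rel([tgt(h,13.2,mt) for h in(.0,-.001)])
s=bot.read_state()
c=bot.capture('wrist'); c['p']=s['position'];c['r']=s['tcp_rot'];np.savez('pics/w16.npz',**c); save('w16',cv2.resize(c['img'],(768,576)))
E
```

```text
t: 18.4
position: [0.4994, 0.2551, 0.0674]
tcp_rot: [-3.059, -0.433, -0.353]
force: [-2.6, -0.9, 3.3]
finger_gap: 0.096
t: 18.7
position: [0.4995, 0.2552, 0.0672]
tcp_rot: [-3.059, -0.433, -0.353]
force: [-4.9, -2.2, 8.4]
finger_gap: 0.092
t 18.7 pos [0.4995 0.2552 0.0672] F [-4.9 -2.2  8.4] T [-0.43  0.99 -0.06] gap 0.092
travel [0.0, -0.0, -0.0] twist [0.0, 0.001, 0.0]
travel [0.03, -0.0, 0.09] twist [0.0, 0.001, 0.0]
```

View pics/w16.png

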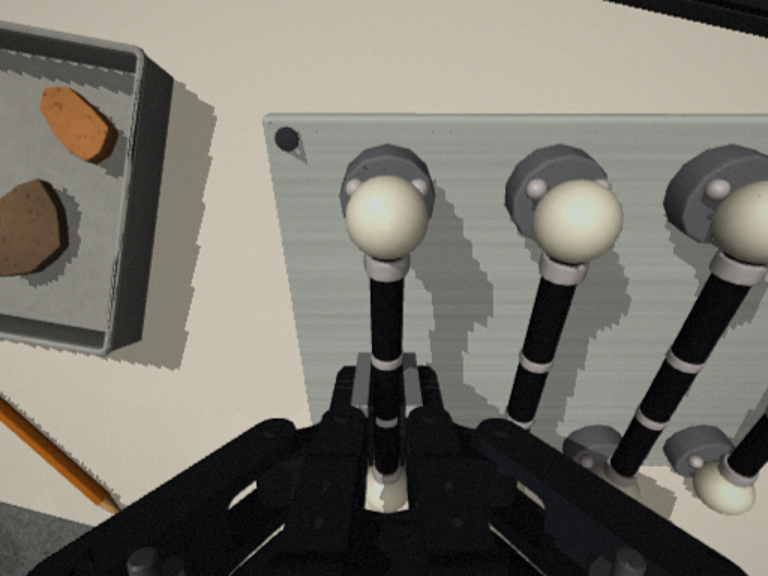

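```bash
python3 - <<'E'
from fit import *
for n,(x0,y0,x1,y1),k in (('scene',(230,130,330,200),8),('side',(170,190,280,315),4.8)):
    d=bot.capture(n); np.savez('pics/%s16.npz'%n,**d); save(n+'16',cv2.resize(d['img'][y0:y1,x0:x1],None,fx=k,fy=k,interpolation=cv2.INTER_CUBIC))
vb=np.cross(nb,ub)
c=dict(np.load('pics/w16.npz'))
for k in(0,1):
    m=m4-k*.05*vb
    print('wrist pred upper ball, place',4-k,(wproj(c,c['p'],c['r'],np.array([m+.065*ub,m-.065*ub]))*1.5).round(1))
i=c['img'][90:180,215:425]; save('w16z',cv2.resize(i,None,fx=3.8,fy=3.8,interpolation=cv2.INTER_CUBIC))
E
```

```text
wrist pred upper ball, place 4 [[383.4 220.2]
 [384.7 486.8]]
wrist pred upper ball, place 3 [[572.9 220. ]
 [497.2 486.8]]
```

View pics/w16z.png

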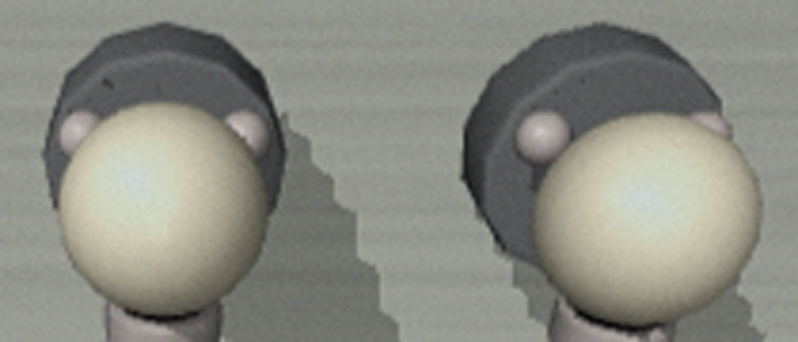

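View pics/scene16.png

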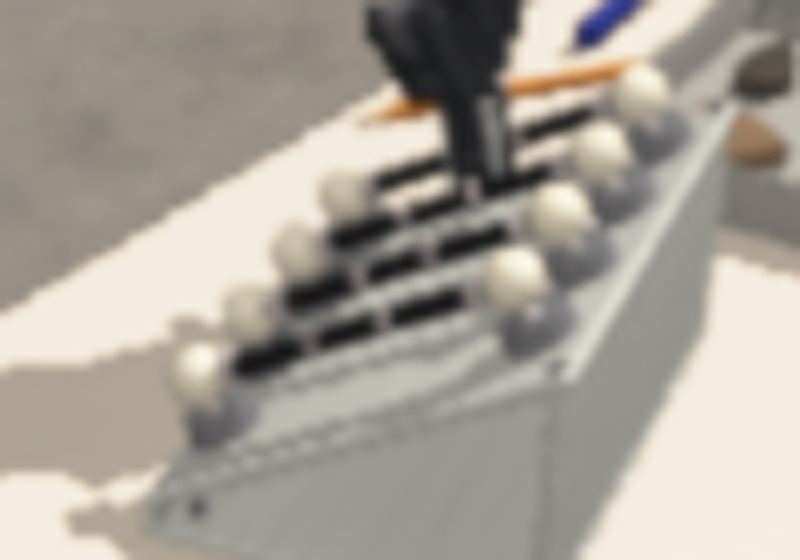

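View pics/side16.png

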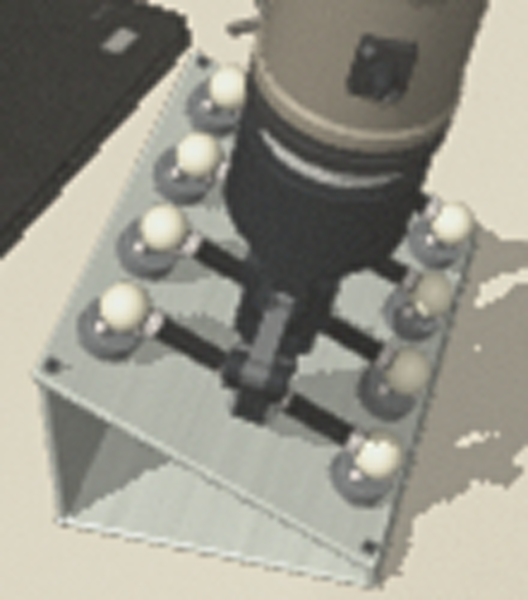

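```bash
python3 -m crank '[{"travel":[-0.06,0,-0.03],"twist":[0,0,0]},{"travel":[-0.06,0,-0.03],"twist":[0,0,0]},{"travel":[-0.06,0,-0.03],"twist":[0,0,0]}]'
python3 - <<'E'
from h import *
rel([]); s=[bot.read_state()['force'] for _ in range(1)][0]
F=s-np.array([0,-.4,-1.5]);vb=np.cross(nb,ub); print('along',F@ub,'across',F@vb,'normal',F@nb)
c=bot.capture('wrist');save('w17z',cv2.resize(c['img'][90:180,215:425],None,fx=3.8,fy=3.8,interpolation=cv2.INTER_CUBIC))
s=bot.read_state()['force'];F=s-np.array([0,-.4,-1.5]);print('along',F@ub,'across',F@vb,'normal',F@nb)
E
```

```text
t: 19.15
position: [0.4994, 0.2551, 0.0672]
tcp_rot: [-3.058, -0.433, -0.354]
force: [-2.3, -2.0, 6.3]
finger_gap: 0.095
t 19.15 pos [0.4994 0.2551 0.0672] F [-2.3 -2.   6.3] T [-0.34  0.64 -0.07] gap 0.095
along 1.6368841120776336 across -0.862246834064745 normal 8.07465865007969
along 1.814758459565534 across -0.45053817802477114 normal 8.30381243468453
```

View pics/w17z.png

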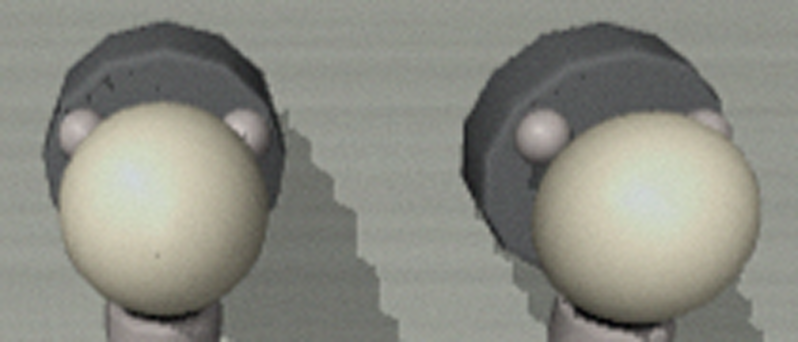

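```bash
python3 -m crank '[{"travel":[0.02,0,-0.05],"twist":[0,0,0]},{"travel":[0.02,0,-0.05],"twist":[0,0,0]}]'; python3 -m crank '[{"travel":[0,0,0],"twist":[0,0,0]},{"travel":[0,0,0],"twist":[0,0,0]},{"travel":[0,0,0],"twist":[0,0,0]},{"travel":[0,0,0],"twist":[0,0,0]}]' 3.4
python3 - <<'E'
from h import *
s=bot.read_state()
rel([])
c=bot.capture('wrist'); c['p']=s['position'];c['r']=s['tcp_rot'];np.savez('pics/w18.npz',**c); save('w18',cv2.resize(c['img'],(768,576)))
E
```

```text
t: 19.4
position: [0.4992, 0.2551, 0.0674]
tcp_rot: [-3.058, -0.433, -0.353]
force: [-2.1, -0.9, 2.6]
finger_gap: 0.096
t: 19.8
position: [0.4992, 0.2551, 0.0674]
tcp_rot: [-3.058, -0.433, -0.353]
force: [-0.7, -0.2, -0.8]
finger_gap: 0.402
t 19.8 pos [0.4992 0.2551 0.0674] F [-0.7 -0.2 -0.8] T [-0.03  0.27 -0.05] gap 0.402
```

View pics/w18.png

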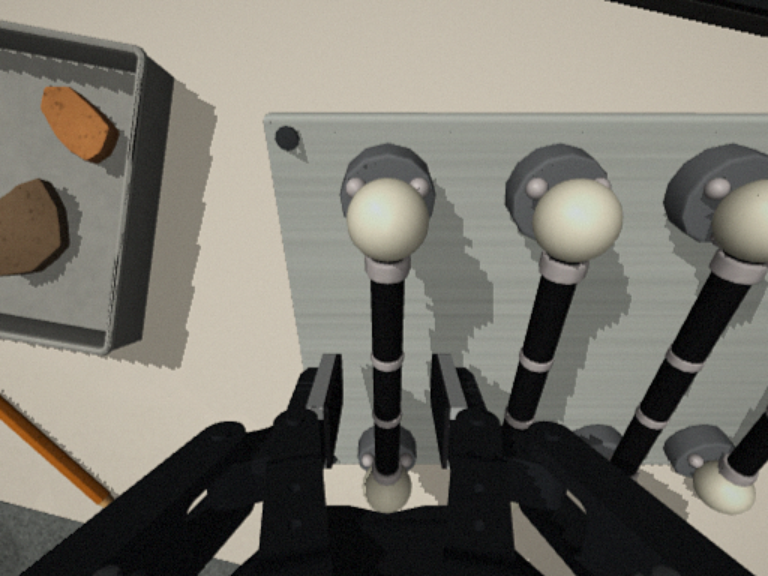

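```bash
python3 -m crank '[{"travel":[0,0,-1],"twist":[0,0,0]},{"travel":[0,0,-2.5],"twist":[0,0,0]},{"travel":[0,0,-5],"twist":[0,0,0]},{"travel":[0,0,-8],"twist":[0,0,0]},{"travel":[0,0,-10],"twist":[0,0,0]},{"travel":[-2,0,-13],"twist":[0,0,0]},{"travel":[-2,0,-13],"twist":[0,0,0]},{"travel":[-2,0,-13],"twist":[0,0,0]}]'
python3 - <<'E'
from h import *
s=bot.read_state();rel([]);print(s['joint_pos'].round(2))
c=bot.capture('wrist'); c['p']=s['position'];c['r']=s['tcp_rot'];np.savez('pics/w19.npz',**c); save('w19',cv2.resize(c['img'],(768,576)))
for n,(x0,y0,x1,y1),k in (('scene',(230,130,330,200),8),('side',(170,190,280,315),4.8)):
    d=bot.capture(n); np.savez('pics/%s19.npz'%n,**d); save(n+'19',cv2.resize(d['img'][y0:y1,x0:x1],None,fx=k,fy=k,interpolation=cv2.INTER_CUBIC)); save(n+'19f',cv2.resize(d['img'],(768,576)))
E
```

```text
t: 20.65
position: [0.4522, 0.2413, 0.1904]
tcp_rot: [-3.058, -0.433, -0.356]
force: [-0.1, 1.0, -0.1]
finger_gap: 0.399
t 20.65 pos [0.4522 0.2413 0.1904] F [-0.1  1.  -0.1] T [-0.06  0.21  0.01] gap 0.399
[-0.15  0.2  -0.58  2.11  0.33  0.67 -2.23]
```

View pics/w19.png

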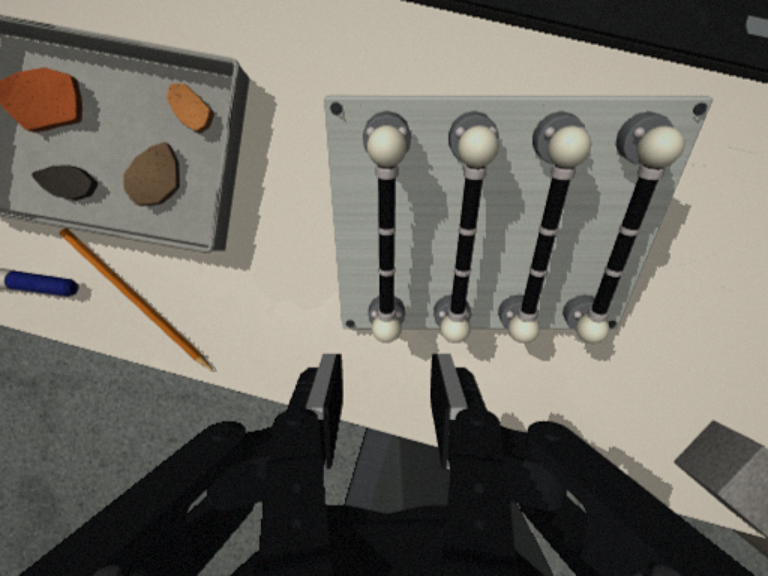

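View pics/scene19.png

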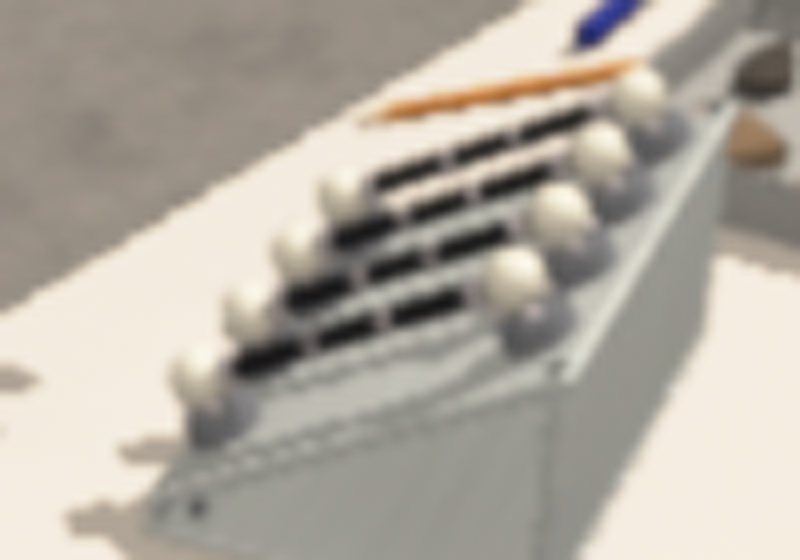

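View pics/side19.png

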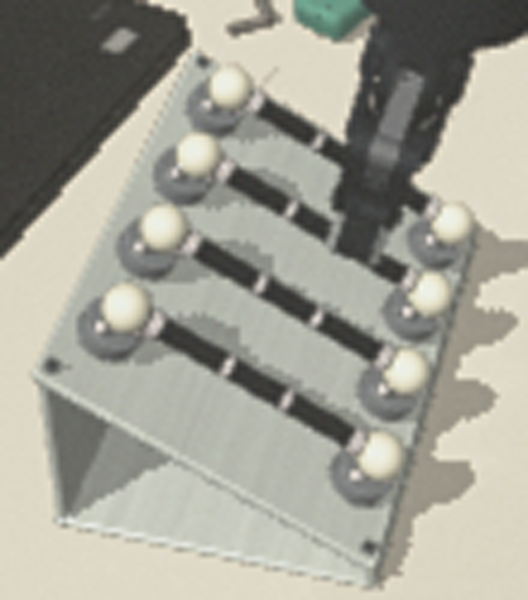

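View pics/scene19f.png

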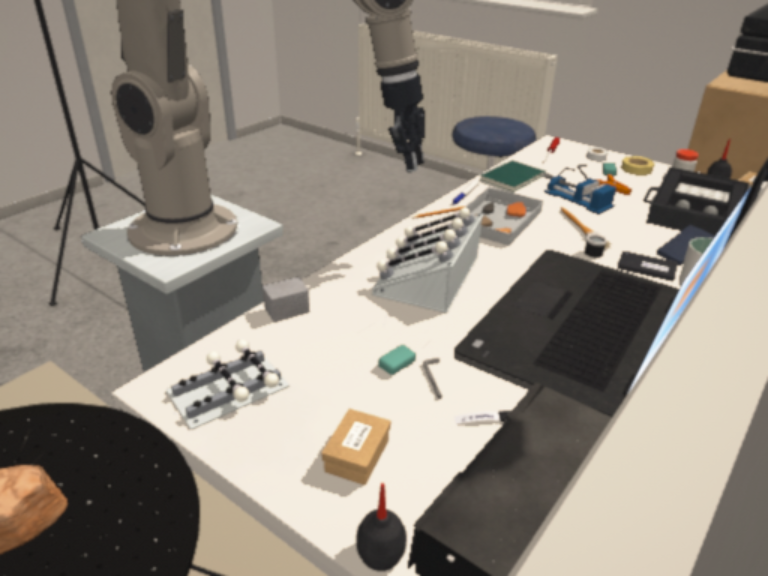

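The last wrist picture shows the four upper balls in line (rows 146–147) and the four lower balls in line (row 328), evenly spaced. The new bar therefore sits like its neighbours. The scene picture shows the short bar in the cradle's third place and the other things where they were, so I hand the job in.

```bash
python3 -c "
from bench import bot
print(bot.finish_job())"
```

```text
the job is handed in; nothing more can be done
None
```

I moved the short bar from rack place 4 to the free cradle place 3. The full-length bar from cradle place 1 is now in rack place 4. I handed the job in at about 21 s of the 50 s allowed; no verdict was reported.

**New bar:** In the last wrist picture its balls line up with the three neighbours to within about a pixel and are evenly spaced, so both appear seated. It touched at the height calculated for a seated bar, with about 10 N square to the bed. I eased that to about 3 N before opening the gripper. One check disagreed: during contact, a close-up showed its upper ball about 1 mm farther up the slope than the next bar's. After release I could no longer see that offset.

**Short bar:** After release it lay in both saddles, seen close up and again in the last scene picture. The first lowering was about 2 mm off to one side and met a stud at 15 N. I lifted it, re-centred it, corrected its tilt and let go at about 8 N.

**Everything else:**
- **Bystanders:** the other bars and things look unmoved in the pictures; I compared them by eye, not by measurement.
- **Joint ranges:** on my first approach to the short bar, joints 6 and 7 came right up to their limits but did not read past them. I backed off and used a flatter tool tilt for the rest.

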